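Find a light bar's balance point and set its hanger clip there

TASK

The aluminium light bar lies tipped down at its driver end on the balance stand. Slide it along the stand's knife edge, without lifting it off or pressing hard on the edge, until it balances level when let go; then mark the balance point by setting the steel hanger clip gently astride the bar, fully down, right over the knife edge. Leave the bar balanced with the clip on it, and leave the other things on the bench where they are.

Things in the scene. Friction and masses are not known exactly. Their poses are not given: they have to be found in the camera images.
- stand: Balance stand, fixed: grey base plate 100 x 240 mm (x, y), top 14 mm high, with an upright steel blade. Origin on the bench under the blade, z up; the bar slides along the stand's y. On that axis, 70 mm either side of the blade, are end rests: soft damped plungers, tips 16 mm across and 101.5 mm high when free, bottoming 93 mm high, so that a bar tips 0.1 rad at most and its swing dies in about 1 s.
- knife_top (a point): Middle of the top of the blade, 100 mm above the bench; axes as the stand's. The blade is 20 mm wide along x, its edge 2 mm along y. The bar lies level when its balance point is at the edge within about 1 mm; beyond that the rests give 0.02 to 0.03 rad of tilt for every mm, until they bottom at 4 to 5 mm.
- light_bar: Light bar body, loose: aluminium channel, open side down, 260 mm long (y), 30 wide, 16 high, flat closed ends 30 x 16. Origin mid-length on the underside of its 3 mm web, which lies on the blade; the sides hang 13 mm below it, 2.5 mm clear of the blade. z up, y along the stand's y. It starts with mid-length within 12 mm of the blade, driver end down; a push of 1 to 4 N slides it and it stays where left.
- driver: White driver box 26 x 52 x 22 mm (x, y, height) fixed on the bar near its +y end, centred 100 mm from mid-length; origin at its underside. The bar alone weighs 220 g and would balance at mid-length; the box weighs 45 to 180 g, differing from bar to bar, so the balance point lies 17 to 45 mm from mid-length towards the box.
- bar_driver_end (a point): Centre of the flat end face at the driver end (bar +y), 5 mm below the underside of the web; axes as the bar's. While a finger touches an end face, friction there can hold the bar from tipping: it shows its balance only when let go.
- bar_plain_end (a point): Centre of the flat end face of the bar at the other end (bar -y), 5 mm below the underside of the web; axes as the bar's.
- hanger_clip: Steel hanger clip, loose, 40 g, standing on its two cheeks: saddle 44 mm (x) by 22 (y) with an upright eye lug. Origin mid-clip in the plane of the feet, z up. Gap between cheeks 35 mm along x, 14 deep; plate above it 4 thick. The lug to grip is 10 mm thick along x, 18 along y, from 18 to 54 mm above the feet. Astride the bar, clip x lies across the bar, either way round.
- clip_seat (a point): Middle of the underside of the clip's plate, 14 mm above its feet: the face that must sit on top of the bar's web.
- wall_bracket: Bystander: plain steel U bracket lying open side up, 60 x 20 x 30 mm; origin at its underside.
- choke: Bystander: copper ring choke, 36 mm across, 14 mm high; origin at its underside.
- transformer: Bystander: small open transformer, 40 x 32 x 34 mm; origin at its underside.
Mind the look-alikes: they are no part of the job. What is shaped like the hanger_clip but blue, orange or pink is not meant.

How it is judged:
By the outcome, as a careful person would: the job done as asked, in the order asked, and still so for the second after the job is handed in, with the robot touching nothing.
It also fails if it takes over 72 s, if anything falls off the work surface, if the arm or the gripper's body presses on something with over 40 N, if the wrist force passes 120 N, or if a joint passes its speed limit or range.

ROBOT

A 7-joint arm with a two-finger parallel gripper is mounted at the origin on the work surface. World frame = base frame: x ahead of the robot, y to its left, z up, the work surface at z = 0. Lengths are in m, angles in rad, forces in N, time in s.
With the tool pointing down it reaches from about 0.4 to 0.85 m from the base axis. Payload 4.5 kg.
Tool frame: the origin (TCP) lies between the finger pads; the fingertips stand 8 mm ahead of it and the grasp point (between the pads) lies 11 mm behind it; z points along the fingers, y is the direction in which the jaws open and shut (so a half turn about z gives the same grasp; the last joint's range is limited). The gripper opens to 88 mm and grips with 3 to 60 N. Pads are 18 mm wide; open, the fingers measure 123 mm over their backs; the gripper's body (75 mm by 187 mm) begins 45 mm behind the grasp point.
Start: joints at [1.351, 0.689, -0.195, 1.565, 0.157, 0.902, -0.215], TCP at [0.157, -0.605, 0.247] pointing down, gripper open.
Joint ranges: [-3.01, 3.01], [-0.46, 2.08], [-1.47, 1.51], [0.13, 2.56], [-1, 4.14], [0.04, 2.09], [-2.66, 2.66]. Speed limits (rad/s): [2.57, 2.57, 3.14, 3.14, 3.14, 3.14, 3.14].

INTERFACE

Orientations are given as a unit quaternion [x, y, z, w].
In Python, from plant import r gives the robot as it stands.
- The arm moves only by the tool carry_out, never from a script. Its argument "commands" is a list that holds one entry, the list of rows, each a list of 7 numbers: the turn, a rotation vector about the tool's x, y, z in rad, then the shift along the tool's x, y, z in cm, then the finger opening in cm, from 0 to 8.81. A call has 1 to 10 rows; each row is the pose to reach, as a shift and turn from the pose commanded when the call began, along the tool's axes at that moment; what a row does not reach only later rows make up. A row lasts 1/12 s, in which the tool goes at most 41.7 mm and 7.16 degrees, less where a joint would pass 70% of its speed; a pose out of reach is approached as far as the arm can. A call with a gripper value outside its range is refused whole. The fingers move at their own pace and stop on an object; "force" is the grip in N (left out, the last holds). Time passes only in rows, so rows that repeat a pose let the fingers close. It gives the time, the measured TCP pose, the force and the opening at its end, in the units of the state.
- r.get_state(): the state, without advancing time (a new reading comes with each control period).
- r.snapshot(name): name is "scene" or "top"; returns a dict with "pixels" (384x512x3 uint8, red, green, blue), "mtx" (3x3 intrinsics, pixels), "xyz" and "rotation" of the camera in the world. Camera axes: x right, y down, z forward; pixel columns grow to the right and rows downward; lengths in m; the calibration is good to about 2 mm. A picture is of the moment at which its call begins. There is no depth.
- r.finish_job(): hands the job in, once; it reports no verdict.
The state is a dict: "clock": time; "q": joint angles; "qd": joint speeds; "joint_torque": joint torques, N m; "tool_pos": TCP position; "eef_rot": TCP orientation; "contact_force": force on the tool from outside, world axes, zero at the start; "moment": the same for the moment, N m; "opening": opening from 0.0 (shut) to 1.0 (fully open).
Only numpy, scipy, OpenCV 4.12 (cv2) and the standard library are available. Lean on these libraries where they do the work, as an engineer would, in place of code of your own. Each camera call takes 0.05 s, during which the arm holds its last target.

## Working session

There is one attempt and no reset: what is moved stays moved. The work goes in short steps, Python scripts to look and compute and a tool call to move; the robot and the scene stay as the last step left them, time stands still between calls to the robot, and variables do not carry over. Pictures are saved under pics/ and viewed, and the job is handed in when it is done.

Besides the shell and the picture viewer there is one more tool, called as name([rows], argument=value, ...), one row to a line, values as JSON. carry_out: Moves the arm, as the interface text tells. Its arguments: {"type":"object","properties":{"commands":{"type":"array"},"force":{"type":"number"}},"required":["commands"]}

```bash
ls; mkdir -p pics
cat > h.py <<'E'
import numpy as np, cv2
from plant import r
def snap(n,f):
    s=r.snapshot(n); cv2.imwrite('pics/'+f+'.png',s['pixels'][:,:,::-1]); 
    np.savez('pics/'+f+'.npz',**{k:np.array(v) for k,v in s.items()}); return s
E
python3 - <<'E'
from h import *
for n in('scene','top'):
    s=snap(n,n+'0'); print(n,s['mtx'],s['xyz'],s['rotation'])
print(r.get_state())
E
```

```text
pics
scene [[350.36079168   0.         256.93962721]
 [  0.         350.36079168 186.98313903]
 [  0.           0.           1.        ]] [ 0.86919298 -0.43172914  0.7512416 ] [ 0.88761162  0.34958955 -0.1070519  -0.28012971]
top [[409.86477837   0.         255.88984396]
 [  0.         409.86477837 190.30621146]
 [  0.           0.           1.        ]] [ 0.47399976 -0.08342675  1.10275171] [-0.7048145   0.70824194 -0.03557539  0.01908596]
{'clock': 0.1, 'q': array([ 1.35081846,  0.68988647, -0.19450758,  1.56618456,  0.157303  ,
        0.90254399, -0.21507296]), 'qd': array([-1.24207063e-03, -1.32462011e-03, -7.03187923e-05, -2.43260371e-03,
       -6.38018714e-04, -6.28081540e-04, -1.33145531e-03]), 'joint_torque': array([-2.74401944e-03, -5.28498638e+01, -1.27150577e+00, -1.53837562e+01,
       -5.26017195e-02,  1.94021086e-03,  2.34612560e-05]), 'tool_pos': array([ 0.15672851, -0.6044729 ,  0.24601322]), 'eef_rot': array([ 9.91954448e-01,  1.26592681e-01, -1.69774650e-04, -7.98276351e-04]), 'contact_force': array([ 1.03971686, -0.20089488, -0.67942521]), 'moment': array([ 0.01215727, -0.01051707,  0.03911521]), 'opening': 0.9994826768735003}
```

View pics/scene0.png

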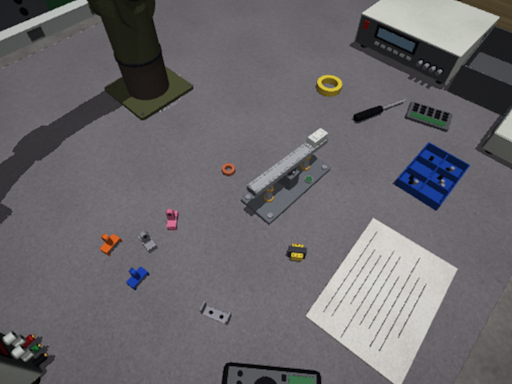

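View pics/top0.png

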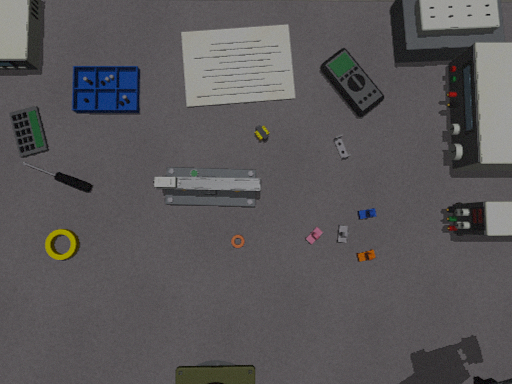

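The scene view has the bar on the stand at about (288,165), driver end up and right at (317,137). The clip shapes in the top view are grey (342,234), pink (314,236), blue (367,213) and orange (367,256). The grey steel one fits the description, so I'll confirm it in a crop.

```bash
cat >> h.py <<'E'
from scipy.spatial.transform import Rotation as R
def load(f): return np.load('pics/'+f+'.npz')
def ray(s,u,v):
    d=np.linalg.solve(s['mtx'],[u,v,1.]); d=R.from_quat(s['rotation']).apply(d); return s['xyz'],d
def onz(s,u,v,z):
    o,d=ray(s,u,v); return o+d*(z-o[2])/d[2]
def proj(s,p):
    c=R.from_quat(s['rotation']).inv().apply(np.atleast_2d(p)-s['xyz']); q=c@s['mtx'].T; return q[:,:2]/q[:,2:]
def crop(s,u0,v0,u1,v1,k,f): 
    cv2.imwrite('pics/'+f+'.png',cv2.resize(np.ascontiguousarray(s['pixels'][v0:v1,u0:u1,::-1]),None,fx=k,fy=k,interpolation=cv2.INTER_NEAREST))
E
python3 - <<'E'
from h import *
t=load('top0');s=load('scene0')
crop(t,300,200,390,270,8,'c1'); crop(t,145,160,275,215,6,'c2'); crop(s,235,120,340,230,5,'c3'); crop(s,90,195,200,295,6,'c4')
print(onz(t,342,234,0.02),onz(s,148,241,.02))
E
```

```text
[ 0.44118625 -0.33578702  0.02      ] [ 0.4455655  -0.33649473  0.02      ]
```

View pics/c1.png

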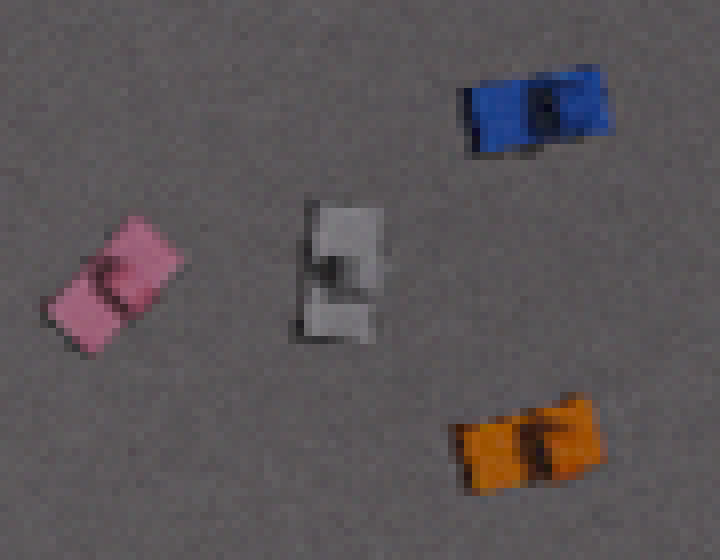

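View pics/c2.png

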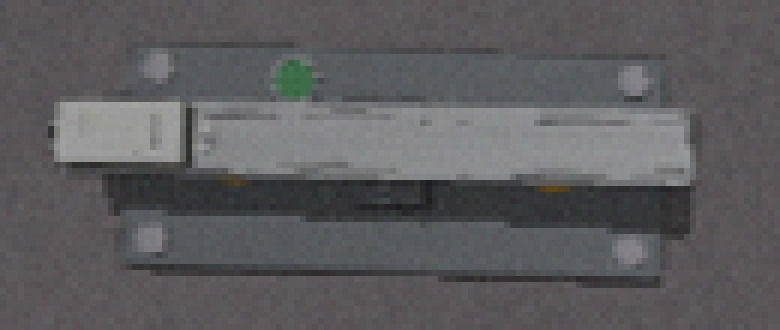

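View pics/c3.png

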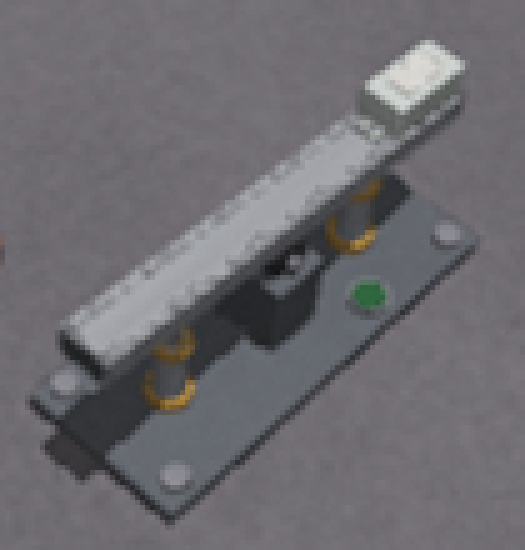

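View pics/c4.png

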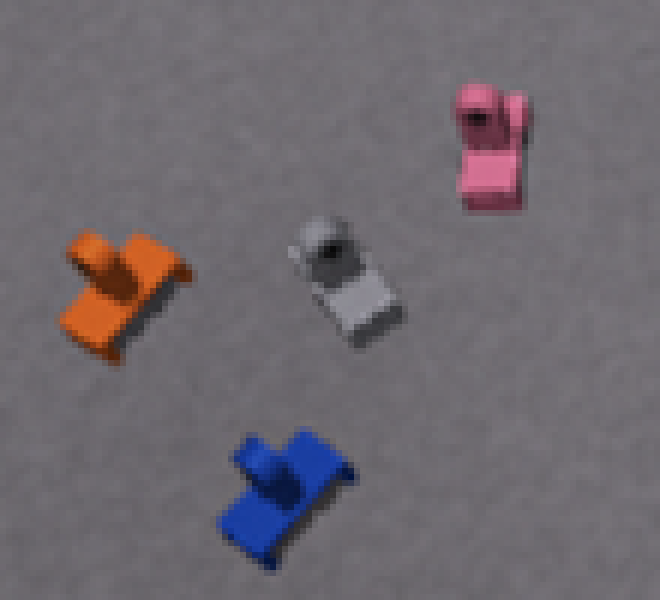

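The crops confirm it: the grey steel clip is at top (342.5,234), scene (148,241). Pink, blue and orange are the decoys. Next I'll measure the stand from its four screws, then the bar corners and the clip.

Run:
```python
from h import *
t=load('top0');s=load('scene0')
def blob(im,u,v,w,thr):
    g=im['pixels'].astype(float).mean(2)[v-w:v+w+1,u-w:u+w+1]
    m=np.clip(g-thr,0,None); yy,xx=np.mgrid[v-w:v+w+1,u-w:u+w+1]
    return (xx*m).sum()/m.sum(),(yy*m).sum()/m.sum(),g.max()
T=[(171,171),(251,173),(170,199),(250,202)]
for im,P,nm in((t,T,'top'),(s,[(248,196),(270,215),(324,166)],'scene')):
    c=[]
    for u,v in P:
        b=blob(im,u,v,4,115); p=onz(im,b[0],b[1],0.016); c.append(p); print(nm,np.round(b,2),np.round(p,4))
    if nm=='top':
        c=np.array(c); print('centre',c.mean(0)); 
        a=(c[0]+c[2]-c[1]-c[3]); print('y-axis ang',np.degrees(np.arctan2(a[1],a[0])),np.linalg.norm(a)/2)
# contours
hsv=cv2.cvtColor(t['pixels'],cv2.COLOR_RGB2HSV); print(hsv[230,343],hsv[185,220],hsv[183,165],hsv[172,220],hsv[250,343],hsv[196,220])
for nm,im,(u0,v0,u1,v1),th in(('clip',t,(330,218,356,250),105),('bar',t,(150,175,266,195),None)):
    g=cv2.cvtColor(im['pixels'],cv2.COLOR_RGB2GRAY)[v0:v1,u0:u1]
    g=cv2.resize(g,None,fx=8,fy=8,interpolation=cv2.INTER_CUBIC)
    if th is None: th=130
    m=(g>th).astype(np.uint8); cs=cv2.findContours(m,0,1)[0]
    for c in sorted(cs,key=cv2.contourArea)[-2:]:
        (cx,cy),wh,a=cv2.minAreaRect(c); b=cv2.boxPoints(((cx,cy),wh,a))
        b=(b+.5)/8-.5+[u0,v0]; print(nm,((cx+.5)/8-.5+u0,(cy+.5)/8-.5+v0),np.array(wh)/8,a); 
        z=0.018 if nm=='clip' else .103
        print(np.round([onz(im,*q,z)[:2] for q in b],4), onz(im,*b.mean(0),z))
```

```text
top [171.11 170.47 130.33] [0.6119 0.116  0.016 ]
top [250.32 172.86 134.  ] [ 0.6049 -0.0945  0.016 ]
top [169.86 199.3  131.  ] [0.5352 0.1185 0.016 ]
top [249.53 201.3  135.33] [ 0.529 -0.092  0.016]
centre [0.57024516 0.01202049 0.016     ]
y-axis ang 88.19448657489085 0.21058562024263694
scene [247.54 195.89 145.67] [ 0.5246 -0.0892  0.016 ]
scene [269.57 214.52 148.  ] [ 0.6011 -0.0918  0.016 ]
scene [324.11 166.06 145.33] [0.6079 0.1197 0.016 ]
[150   6 124] [113   7 143] [150   5 155] [100  17  92] [168  14  91] [100  12  63]
clip (342.10641860961914, 238.92398643493652) [8.54874897 5.6717658 ] 9.462322235107422
[[ 0.4228 -0.3237]
 [ 0.4374 -0.3265]
 [ 0.4336 -0.3488]
 [ 0.4189 -0.346 ]] [ 0.42817514 -0.33625011  0.018     ]
clip (342.9516887664795, 230.34694480895996) [8.1387701  9.95490265] 2.385944128036499
[[ 0.4382 -0.3274]
 [ 0.4644 -0.329 ]
 [ 0.4633 -0.3507]
 [ 0.4371 -0.349 ]] [ 0.45073191 -0.33899876  0.018     ]
bar (164.18405532836914, 181.31204557418823) [20.9598465   9.88338566] 0.3951369822025299
[[0.5625 0.1419]
 [0.5867 0.1421]
 [0.5862 0.0912]
 [0.5619 0.0911]] [0.5743    0.1165891 0.103    ]
bar (218.35730743408203, 183.22634983062744) [82.55613708 12.07418442] 1.230507731437683
[[ 0.5569  0.0854]
 [ 0.5865  0.085 ]
 [ 0.5815 -0.1166]
 [ 0.5518 -0.1158]] [ 0.56914293 -0.01528368  0.103     ]
```

```bash
cat >> h.py <<'E'
def go(x,y,z,head):
    """head: tool-x heading deg, tool down. prints row"""
    st=r.get_state(); R0=R.from_quat(st['eef_rot']); h=np.radians(head)
    R1=R.from_matrix(np.array([[np.cos(h),np.sin(h),0],[np.sin(h),-np.cos(h),0],[0,0,-1]]))
    tx=R0.apply([1,0,0])
    print('at',np.round(st['tool_pos'],4),'head',round(np.degrees(np.arctan2(tx[1],tx[0])),2),'F',np.round(st['contact_force'],2),'t',st['clock'],'open',round(float(st['opening'])*8.81,2))
    print('turn',np.round((R0.inv()*R1).as_rotvec(),4),'shift cm',np.round(100*R0.inv().apply(np.array([x,y,z])-st['tool_pos']),3), 'n rows >=',np.ceil(np.linalg.norm(np.array([x,y,z])-st['tool_pos'])/.0417))
E
python3 -c "
from h import *
go(.45,-.28,.25,55)"
```

```text
at [ 0.1567 -0.6045  0.246 ] head 14.55 F [ 1.04 -0.2  -0.68] t 0.1 open 8.81
turn [-1.600e-03 -4.000e-04 -7.061e-01] shift cm [ 36.536 -24.042  -0.364] n rows >= 11.0
```

carry_out([
  [[0,0,-0.07,3.6,-2.4,-0.4,0],[0,0,-0.15,7.2,-4.8,-0.4,0],[0,0,-0.22,10.8,-7.2,-0.4,0],[0,0,-0.3,14.4,-9.6,-0.4,0],[0,0,-0.37,18,-12,-0.4,0],[0,0,-0.44,21.6,-14.4,-0.4,0],[0,0,-0.52,25.2,-16.6,-0.4,0],[0,0,-0.59,28.8,-19,-0.4,0],[0,0,-0.66,32.4,-21.4,-0.4,0],[0,0,-0.7,36,-23.8,-0.4,0]],
])

```text
clock: 0.93
tool_pos: [0.4364, -0.2938, 0.2505]
eef_rot: [0.888, 0.46, -0.0, -0.0]
contact_force: [0.4, -0.0, -0.2]
opening: 0.266
```

```bash
python3 -c "
from h import *
go(.573,.195,.20,88.2)"
```

```text
at [ 0.4364 -0.2938  0.2505] head 54.83 F [ 0.35 -0.01 -0.2 ] t 0.9333 open 2.34
turn [-0.0006  0.     -0.5824] shift cm [ 47.826 -16.981   5.054] n rows >= 13.0
```

carry_out([
  [[0,0,-0.06,3.6,-1.3,0,0],[0,0,-0.12,7.2,-2.6,0,0],[0,0,-0.18,10.8,-3.9,0,0],[0,0,-0.24,14.4,-5.2,0,0],[0,0,-0.3,18,-6.4,0,0],[0,0,-0.36,21.6,-7.7,0,0],[0,0,-0.42,25.2,-9,0,0],[0,0,-0.48,28.8,-10.2,0,0],[0,0,-0.54,32.4,-11.5,0,0],[0,0,-0.58,36,-12.8,0,0]],
])

```text
clock: 1.77
tool_pos: [0.5395, 0.0738, 0.2504]
eef_rot: [0.719, 0.695, -0.0, -0.0]
contact_force: [0.1, -0.0, 0.2]
opening: 0.007
```

```bash
python3 -c "
from h import *
go(.573,.195,.20,88.2)"
```

```text
at [0.5395 0.0738 0.2504] head 88.03 F [ 0.1  -0.    0.22] t 1.7667 open 0.06
turn [-0.0006  0.0005 -0.0029] shift cm [12.227  2.936  5.036] n rows >= 4.0
```

carry_out([
  [[0,0,0,3,0.8,1.2,0],[0,0,0,6,1.6,2.5,0],[0,0,0,9,2.4,3.8,0],[0,0,0,11.0,2.9,5,0],[0,0,0,11.0,2.9,8.5,0],[0,0,0,11.0,2.9,12,0],[0,0,0,11.0,2.9,15,0],[0,0,0,11.0,2.9,16.5,0],[0,0,0,11.0,2.9,16.5,0]],
])

```text
clock: 2.52
tool_pos: [0.5698, 0.1798, 0.0817]
eef_rot: [0.72, 0.694, -0.004, -0.001]
contact_force: [-0.1, -1.0, 0.9]
opening: 0.002
```

```bash
python3 -c "
from h import *
go(.573,.165,.085,88.2)
s=snap('scene','s1');t=snap('top','t1')
crop(s,235,80,355,200,5,'c5');crop(t,130,150,270,215,5,'c6')"
```

```text
at [0.5698 0.1798 0.0817] head 87.91 F [-0.11 -1.02  0.93] t 2.5167 open 0.01
turn [-0.0071  0.0037 -0.005 ] shift cm [-1.466  0.374 -0.328] n rows >= 1.0
```

View pics/c5.png

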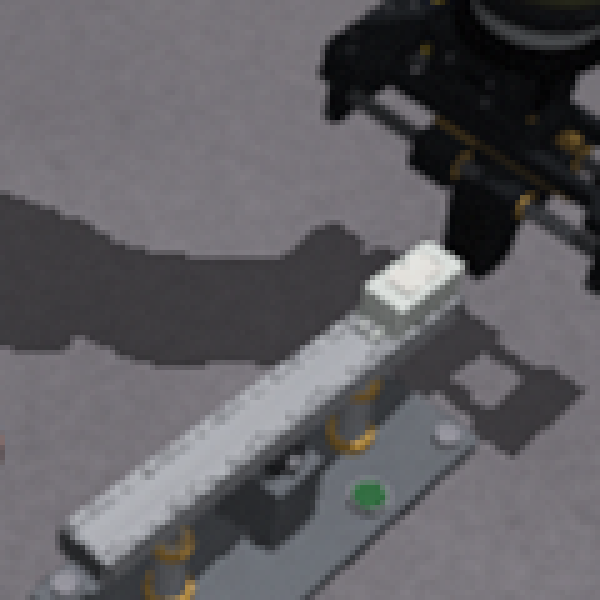

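View pics/c6.png

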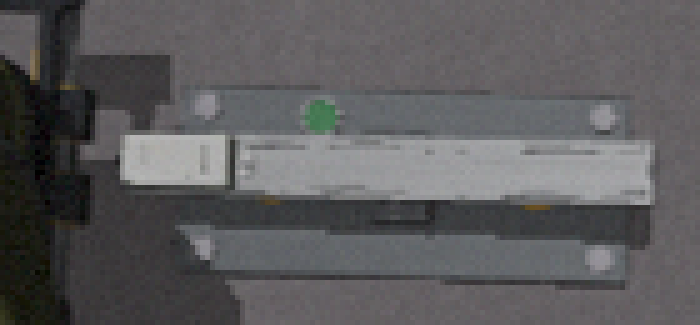

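The finger stands just beyond the driver end, clear of the bar by about 20 mm. I'll approach and push slowly.

carry_out([
  [[0,0,0,-0.8,0.2,-0.2,0],[0,0,0,-1.4,0.2,-0.3,0],[0,0,0,-1.8,0.2,-0.3,0],[0,0,0,-2.1,0.2,-0.3,0],[0,0,0,-2.3,0.2,-0.3,0],[0,0,0,-2.5,0.2,-0.3,0],[0,0,0,-2.7,0.2,-0.3,0],[0,0,0,-2.9,0.2,-0.3,0],[0,0,0,-2.9,0.2,-0.3,0]],
])

```text
clock: 3.37
tool_pos: [0.5736, 0.1527, 0.0888]
eef_rot: [0.72, 0.694, 0.001, -0.0]
contact_force: [0.4, 0.7, -0.0]
opening: 0.002
```

```bash
python3 -c "
from h import *
go(.573,.140,.085,88.2)
s=snap('scene','s2');t=snap('top','t2')
crop(s,235,80,355,200,5,'c7');crop(t,130,150,270,215,5,'c8')"
```

```text
at [0.5736 0.1527 0.0888] head 87.91 F [ 0.44  0.7  -0.04] t 3.3667 open 0.02
turn [ 0.0005 -0.0012 -0.0051] shift cm [-1.268 -0.011  0.379] n rows >= 1.0
```

View pics/c7.png

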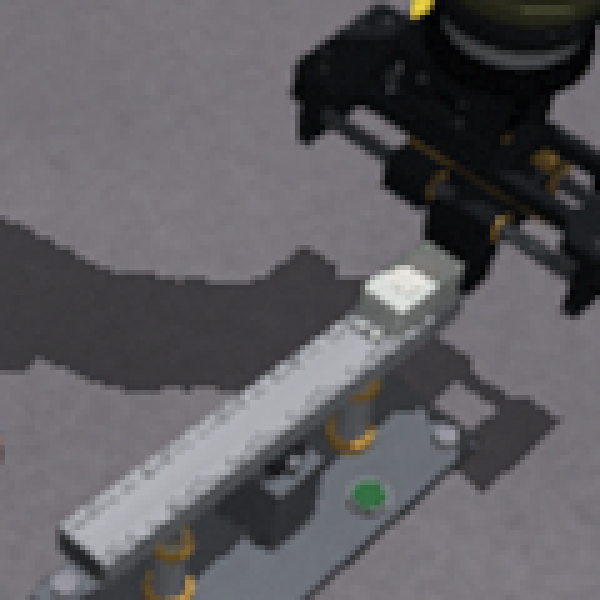

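carry_out([
  [[0,0,0,0,0,0.4,0],[0,0,0,-0.2,0,0.4,0],[0,0,0,-0.4,0,0.4,0],[0,0,0,-0.6,0,0.4,0],[0,0,0,-0.8,0,0.4,0],[0,0,0,-1.0,0,0.4,0],[0,0,0,-1.2,0,0.4,0],[0,0,0,-1.4,0,0.4,0],[0,0,0,-1.4,0,0.4,0]],
])

```text
clock: 4.22
tool_pos: [0.5733, 0.1382, 0.0851]
eef_rot: [0.72, 0.694, 0.001, 0.0]
contact_force: [0.6, 3.4, 2.8]
opening: 0.008
```

```bash
cat >> h.py <<'E'
def both(i):
    s=snap('scene','s%s'%i);t=snap('top','t%s'%i)
    a=cv2.resize(s['pixels'][110:210,225:345],None,fx=5,fy=5,interpolation=0)
    b=cv2.resize(t['pixels'][150:215,135:275],None,fx=600/140,fy=600/140*.55,interpolation=0) if 0 else cv2.resize(t['pixels'][155:210,145:290],None,fx=4,fy=4,interpolation=0)
    W=max(a.shape[1],b.shape[1]); pad=lambda x: cv2.copyMakeBorder(x,0,0,0,W-x.shape[1],0)
    im=np.vstack([pad(a)[:,:],pad(b)]); im=im[:,:,::-1]
    cv2.imwrite('pics/b%s.png'%i,cv2.resize(im,None,fx=.83,fy=.83) if im.shape[0]>600 else im)
    return s,t
E
python3 -c "
from h import *
go(.573,.140,.085,88.2)
both(3)"
```

```text
at [0.5733 0.1382 0.0851] head 87.87 F [0.61 3.44 2.8 ] t 4.2167 open 0.07
turn [ 0.001  -0.0009 -0.0058] shift cm [ 0.18  -0.04   0.012] n rows >= 1.0
```

View pics/b3.png

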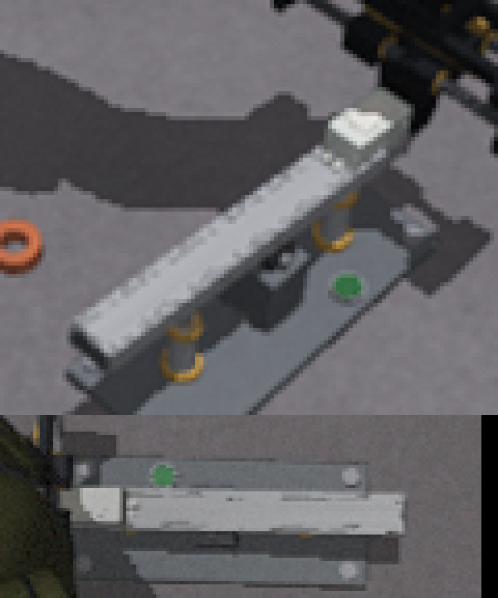

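```bash
cat >> h.py <<'E'
from scipy.ndimage import map_coordinates
C=np.array([0.569,0.0135]); YD=np.array([np.sin(np.radians(1.8)),np.cos(np.radians(1.8))]); XD=np.array([YD[1],-YD[0]])
def P(a,b,z): return np.r_[C+XD*a+YD*b,z]   # stand frame to world
def edge(im,p0,p1,w=4,n=60,sign=None):
    a,b=proj(im,p0)[0],proj(im,p1)[0]; d=(b-a)/np.linalg.norm(b-a); nn=np.array([-d[1],d[0]])
    g=im['pixels'].astype(float).mean(2); k=np.arange(-w,w+.01,.25); pts=[];st=[]
    for f in np.linspace(0,1,n):
        q=a+(b-a)*f+k[:,None]*nn; pr=map_coordinates(g,[q[:,1],q[:,0]],order=1); pr=np.convolve(pr,np.ones(5)/5,'same')
        gr=np.gradient(pr)[3:-3]*(sign or 1); gr=gr if sign else abs(gr)
        i=gr.argmax(); 
        if 0<i<len(gr)-1: 
            sub=0.5*(gr[i-1]-gr[i+1])/(gr[i-1]-2*gr[i]+gr[i+1]+1e-9); pts.append(a+(b-a)*f+(k[3+i]+.25*np.clip(sub,-1,1))*nn); st.append(gr[i])
    pts=np.array(pts,np.float32); v=cv2.fitLine(pts,cv2.DIST_HUBER,0,.01,.01).ravel()
    nv=np.array([-v[1],v[0]]); res=(pts-v[2:])@nv; ok=abs(res)<.6
    v=cv2.fitLine(pts[ok],cv2.DIST_HUBER,0,.01,.01).ravel(); nv=np.array([-v[1],v[0]]);res=(pts[ok]-v[2:])@nv
    return v,ok.sum(),res.std(),np.median(st)
def plane(im,v):
    o,d1=ray(im,v[2],v[3]); _,d2=ray(im,v[2]+50*v[0],v[3]+50*v[1]); n=np.cross(d1,d2); n/=np.linalg.norm(n); return n,o
def line3(s,t,vs,vt):
    n1,o1=plane(s,vs);n2,o2=plane(t,vt); d=np.cross(n1,n2); d/=np.linalg.norm(d); d*=np.sign(d[1])
    p=np.linalg.solve(np.array([n1,n2,[0,1,0]]),[n1@o1,n2@o2,C[1]]); return p,d
def tilt(s,t,mid,guess,b0=-125,b1=60):
    # mid: mid-length offset along stand y (m); edge b relative to mid in mm
    out=[]
    for a in(.015,):
        pp=[P(a,mid+b*1e-3,.103-guess*(mid+b*1e-3)) for b in(b0,b1)]
        r1=edge(s,*pp);r2=edge(t,*pp); p,d=line3(s,t,r1[0],r2[0])
        sl=-d[2]/np.hypot(d[0],d[1]); print('a',a,'pt at blade',np.round(p,4),'driver-down tilt %.4f'%sl,'head %.2f'%np.degrees(np.arctan2(d[1],d[0])),'n,res',r1[1],round(r1[2],2),round(r1[3],2),r2[1],round(r2[2],2),round(r2[3],2)); out.append(sl)
    return out
def plainend(t,z):
    # edge at plain end, along centreline
    a=[];g=t['pixels'].astype(float).mean(2)
    for off in np.linspace(-.009,.009,7):
        ys=np.arange(-.22,-.08,.0005); q=proj(t,np.array([P(off,y,z) for y in ys])); pr=map_coordinates(g,[q[:,1],q[:,0]],order=1); pr=np.convolve(pr,np.ones(9)/9,'same')
        gr=np.gradient(pr)[8:-8]; a.append(ys[8+gr.argmax()])
    return np.median(a)
E
python3 -c "
from h import *
for i,m in((0,0),(1,0),(2,0)):
    s=load('scene0' if i==0 else 's%d'%i);t=load('top0' if i==0 else 't%d'%i)
    tilt(s,t,m,.1); print(plainend(t,.115))
tilt(load('s3'),load('t3'),-.012,.1);print(plainend(load('t3'),.115))
"
```

```text
a 0.015 pt at blade [0.5849 0.0135 0.1053] driver-down tilt 0.0945 head 88.10 n,res 60 0.17 9.94 52 0.18 7.43
-0.12999999999999992
a 0.015 pt at blade [0.5849 0.0135 0.1052] driver-down tilt 0.0951 head 88.11 n,res 60 0.17 10.69 52 0.19 8.2
-0.12999999999999992
a 0.015 pt at blade [0.5848 0.0135 0.1055] driver-down tilt 0.0937 head 88.06 n,res 60 0.17 10.4 52 0.18 8.26
-0.13049999999999992
a 0.015 pt at blade [0.5847 0.0135 0.1055] driver-down tilt 0.1009 head 87.74 n,res 60 0.15 10.7 51 0.16 8.29
-0.14449999999999993
```

Tilt is now measured by intersecting the edge planes from both views: 0.095 rad at the start, as expected. The bar has slid 14.5 mm so far. Next I'll push about 5 mm, let go and look.

carry_out([
  [[0,0,0,-0.2,0,0,0],[0,0,0,-0.4,0,0,0],[0,0,0,-0.5,0,0,0],[0,0,0,-0.5,0,0,0],[0,0,0,0.4,0,0,0],[0,0,0,0.8,0,0,0],[0,0,0,0.8,0,0,0],[0,0,0,0.8,0,0,0],[0,0,0,0.8,0,0,0],[0,0,0,0.8,0,0,0]],
])

```text
clock: 5.15
tool_pos: [0.573, 0.145, 0.0844]
eef_rot: [0.72, 0.694, -0.001, 0.0]
contact_force: [-0.6, -0.1, -0.5]
opening: 0.005
```

```bash
cat >> h.py <<'E'
def look(i,mid,g=.1):
    go(.573,.150,.085,88.2)
    s,t=both(i); tl=tilt(s,t,mid,g)[0]; print('plain end',plainend(t,.103+.13*tl))
E
python3 -c "
from h import *
look(4,-.019)"
```

```text
at [0.573  0.145  0.0844] head 87.84 F [-0.65 -0.08 -0.47] t 5.15 open 0.04
turn [-0.0007  0.0015 -0.0063] shift cm [ 0.503 -0.021 -0.06 ] n rows >= 1.0
a 0.015 pt at blade [0.5848 0.0135 0.1056] driver-down tilt 0.0841 head 87.61 n,res 60 0.16 11.1 54 0.16 8.35
plain end -0.14749999999999994
```

carry_out([
  [[0,0,0,0,0,0,0],[0,0,0,0,0,0,0],[0,0,0,0,0,0,0],[0,0,0,0,0,0,0],[0,0,0,0,0,0,0],[0,0,0,0,0,0,0]],
])

```text
clock: 5.75
tool_pos: [0.5732, 0.146, 0.0847]
eef_rot: [0.72, 0.694, -0.0, 0.0]
contact_force: [-0.4, 0.2, -0.1]
opening: 0.002
```

```bash
python3 -c "
from h import *
look(5,-.019)"
```

```text
at [0.5732 0.146  0.0847] head 87.88 F [-0.37  0.17 -0.14] t 5.75 open 0.02
turn [ 0.      0.     -0.0055] shift cm [ 0.398 -0.039 -0.028] n rows >= 1.0
a 0.015 pt at blade [0.5848 0.0135 0.1057] driver-down tilt 0.0838 head 87.61 n,res 60 0.16 11.17 56 0.16 8.65
plain end -0.14949999999999994
```

carry_out([
  [[0,0,0,-0.5,0,0,0],[0,0,0,-1.0,0,0,0],[0,0,0,-1.2,0,0,0],[0,0,0,-1.4,0,0,0],[0,0,0,-1.6,0,0,0],[0,0,0,-1.6,0,0,0],[0,0,0,-0.8,0,0,0],[0,0,0,0,0,0,0],[0,0,0,0,0,0,0],[0,0,0,0,0,0,0]],
])

```text
clock: 6.68
tool_pos: [0.5731, 0.1468, 0.0847]
eef_rot: [0.72, 0.694, -0.0, 0.0]
contact_force: [0.5, -0.4, 0.2]
opening: 0.001
```

carry_out([
  [[0,0,0,0,0,0,0],[0,0,0,0,0,0,0],[0,0,0,0,0,0,0],[0,0,0,0,0,0,0],[0,0,0,0,0,0,0],[0,0,0,0,0,0,0],[0,0,0,0,0,0,0],[0,0,0,0,0,0,0]],
])

```text
clock: 7.35
tool_pos: [0.5733, 0.146, 0.0847]
eef_rot: [0.72, 0.694, -0.0, 0.0]
contact_force: [-0.1, 0.3, 0.2]
opening: 0.005
```

```bash
python3 -c "
from h import *
look(6,-.022,.06)"
```

```text
at [0.5733 0.146  0.0847] head 87.88 F [-0.11  0.3   0.15] t 7.35 open 0.05
turn [ 0.0001  0.0001 -0.0056] shift cm [ 0.403 -0.042 -0.03 ] n rows >= 1.0
a 0.015 pt at blade [0.5848 0.0135 0.1057] driver-down tilt 0.0818 head 87.58 n,res 60 0.16 10.85 54 0.17 8.11
plain end -0.15199999999999994
```

View pics/b6.png

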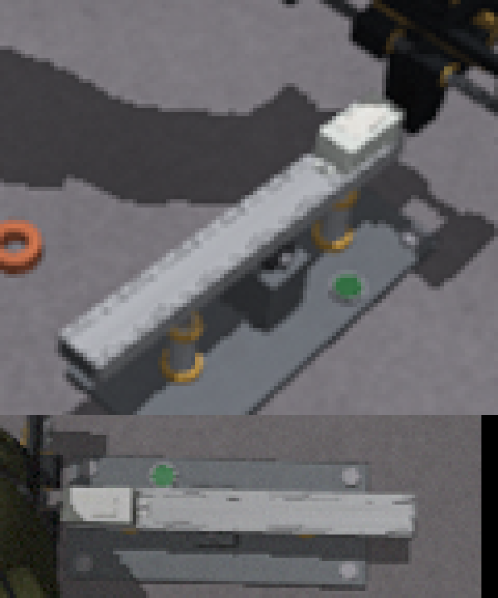

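carry_out([
  [[0,0,0,-0.6,0,0,0],[0,0,0,-1.2,0,0,0],[0,0,0,-1.5,0,0,0],[0,0,0,-1.7,0,0,0],[0,0,0,-1.9,0,0,0],[0,0,0,-1.9,0,0,0],[0,0,0,-1,0,0,0],[0,0,0,-0.3,0,0,0],[0,0,0,-0.3,0,0,0],[0,0,0,-0.3,0,0,0]],
])

```text
clock: 8.28
tool_pos: [0.573, 0.1438, 0.0847]
eef_rot: [0.72, 0.694, -0.0, 0.0]
contact_force: [0.4, -0.8, -0.6]
opening: 0.006
```

carry_out([
  [[0,0,0,0,0,0,0],[0,0,0,0,0,0,0],[0,0,0,0,0,0,0],[0,0,0,0,0,0,0],[0,0,0,0,0,0,0],[0,0,0,0,0,0,0],[0,0,0,0,0,0,0],[0,0,0,0,0,0,0]],
])

```text
clock: 8.95
tool_pos: [0.5731, 0.143, 0.0847]
eef_rot: [0.72, 0.694, -0.0, 0.0]
contact_force: [-0.7, 0.6, 0.2]
opening: 0.005
```

```bash
python3 -c "
from h import *
look(7,-.025,.06)
look(8,-.025,.08)"
```

```text
at [0.5731 0.143  0.0847] head 87.88 F [-0.71  0.62  0.17] t 8.95 open 0.05
turn [ 0.      0.0001 -0.0056] shift cm [ 0.702 -0.04  -0.029] n rows >= 1.0
a 0.015 pt at blade [0.5849 0.0135 0.1056] driver-down tilt 0.0844 head 87.60 n,res 60 0.15 10.88 55 0.17 8.37
plain end -0.15699999999999995
at [0.5732 0.143  0.0847] head 87.88 F [0.62 0.08 0.23] t 9.05 open 0.01
turn [ 0.0001  0.     -0.0056] shift cm [ 0.699 -0.042 -0.028] n rows >= 1.0
a 0.015 pt at blade [0.5849 0.0135 0.1056] driver-down tilt 0.0834 head 87.59 n,res 60 0.14 10.99 56 0.17 8.55
plain end -0.15699999999999995
```

carry_out([
  [[0,0,0,-0.7,0,0,0],[0,0,0,-1.3,0,0,0],[0,0,0,-1.6,0,0,0],[0,0,0,-1.8,0,0,0],[0,0,0,-2.0,0,0,0],[0,0,0,-2.0,0,0,0],[0,0,0,-1.2,0,0,0],[0,0,0,-0.5,0,0,0],[0,0,0,-0.5,0,0,0],[0,0,0,-0.5,0,0,0]],
])

```text
clock: 9.98
tool_pos: [0.5728, 0.1387, 0.0846]
eef_rot: [0.72, 0.694, -0.0, 0.0]
contact_force: [-0.9, -0.6, 0.8]
opening: 0.004
```

carry_out([
  [[0,0,0,0,0,0,0],[0,0,0,0,0,0,0],[0,0,0,0,0,0,0],[0,0,0,0,0,0,0],[0,0,0,0,0,0,0],[0,0,0,0,0,0,0],[0,0,0,0,0,0,0],[0,0,0,0,0,0,0]],
])

```text
clock: 10.65
tool_pos: [0.5729, 0.138, 0.0847]
eef_rot: [0.72, 0.694, -0.0, 0.0]
contact_force: [0.2, -0.9, 0.3]
opening: 0.005
```

```bash
python3 -c "
from h import *
look(9,-.030,.08)"
```

```text
at [0.5729 0.138  0.0847] head 87.88 F [ 0.18 -0.88  0.28] t 10.65 open 0.04
turn [ 0.      0.     -0.0056] shift cm [ 1.203 -0.039 -0.029] n rows >= 1.0
a 0.015 pt at blade [0.585  0.0135 0.1056] driver-down tilt 0.0830 head 87.56 n,res 60 0.14 10.64 53 0.17 8.5
plain end -0.15899999999999995
```

carry_out([
  [[0,0,0,-0.7,0,0,0],[0,0,0,-1.2,0,0,0],[0,0,0,-1.5,0,0,0],[0,0,0,-1.7,0,0,0],[0,0,0,-1.9,0,0,0],[0,0,0,-1.9,0,0,0],[0,0,0,-1.2,0,0,0],[0,0,0,-0.4,0,0,0],[0,0,0,-0.4,0,0,0],[0,0,0,-0.4,0,0,0]],
])

```text
clock: 11.58
tool_pos: [0.5726, 0.1348, 0.0846]
eef_rot: [0.72, 0.694, -0.0, 0.0]
contact_force: [-0.7, -0.1, 0.2]
opening: 0.006
```

carry_out([
  [[0,0,0,0,0,0,0],[0,0,0,0,0,0,0],[0,0,0,0,0,0,0],[0,0,0,0,0,0,0],[0,0,0,0,0,0,0],[0,0,0,0,0,0,0],[0,0,0,0,0,0,0],[0,0,0,0,0,0,0]],
])

```text
clock: 12.25
tool_pos: [0.5728, 0.134, 0.0847]
eef_rot: [0.72, 0.694, 0.0, 0.0]
contact_force: [0.4, -0.3, -0.3]
opening: 0.005
```

```bash
python3 -c "
from h import *
look(10,-.034,.08)"
```

```text
at [0.5728 0.134  0.0847] head 87.88 F [ 0.4  -0.28 -0.33] t 12.25 open 0.04
turn [ 0.      0.     -0.0056] shift cm [ 1.601 -0.04  -0.028] n rows >= 1.0
a 0.015 pt at blade [0.5851 0.0135 0.1053] driver-down tilt 0.0856 head 87.59 n,res 60 0.16 10.53 54 0.18 8.71
plain end -0.16399999999999995
```

View pics/b10.png

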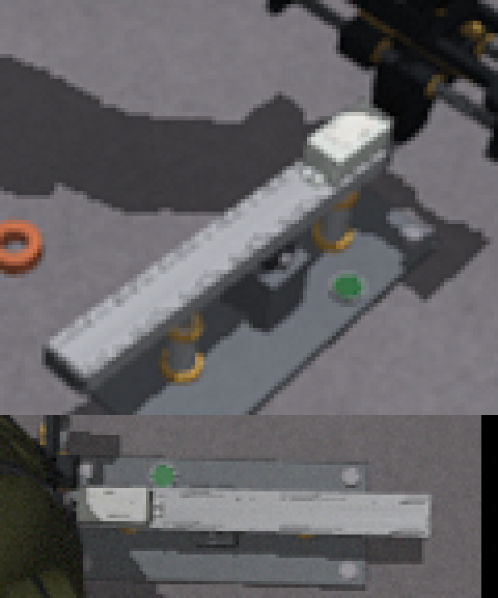

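carry_out([
  [[0,0,0,-0.7,0,0,0],[0,0,0,-1.2,0,0,0],[0,0,0,-1.5,0,0,0],[0,0,0,-1.7,0,0,0],[0,0,0,-1.9,0,0,0],[0,0,0,-1.9,0,0,0],[0,0,0,-1.2,0,0,0],[0,0,0,-0.4,0,0,0],[0,0,0,-0.4,0,0,0],[0,0,0,-0.4,0,0,0]],
])

```text
clock: 13.18
tool_pos: [0.5725, 0.1309, 0.0847]
eef_rot: [0.72, 0.694, -0.0, 0.0]
contact_force: [0.1, 0.1, -0.1]
opening: 0.005
```

carry_out([
  [[0,0,0,0,0,0,0],[0,0,0,0,0,0,0],[0,0,0,0,0,0,0],[0,0,0,0,0,0,0],[0,0,0,0,0,0,0],[0,0,0,0,0,0,0],[0,0,0,0,0,0,0],[0,0,0,0,0,0,0]],
])

```text
clock: 13.85
tool_pos: [0.5727, 0.13, 0.0847]
eef_rot: [0.72, 0.694, -0.0, 0.0]
contact_force: [0.3, -0.0, -0.6]
opening: 0.007
```

```bash
python3 -c "
from h import *
look(11,-.037,.06)"
```

```text
at [0.5727 0.13   0.0847] head 87.88 F [ 0.27 -0.03 -0.64] t 13.85 open 0.06
turn [ 0.      0.0001 -0.0057] shift cm [ 2.004 -0.04  -0.029] n rows >= 1.0
a 0.015 pt at blade [0.5853 0.0135 0.1053] driver-down tilt 0.0678 head 87.61 n,res 60 0.17 10.69 56 0.19 8.86
plain end -0.16949999999999996
```

carry_out([
  [[0,0,0,-0.7,0,0,0],[0,0,0,-1.2,0,0,0],[0,0,0,-1.5,0,0,0],[0,0,0,-1.65,0,0,0],[0,0,0,-1.75,0,0,0],[0,0,0,-1.75,0,0,0],[0,0,0,-1.2,0,0,0],[0,0,0,-0.4,0,0,0],[0,0,0,-0.4,0,0,0],[0,0,0,-0.4,0,0,0]],
])

```text
clock: 14.78
tool_pos: [0.5724, 0.1268, 0.0847]
eef_rot: [0.72, 0.694, -0.0, 0.0]
contact_force: [1.2, -0.7, -0.3]
opening: 0.008
```

carry_out([
  [[0,0,0,0,0,0,0],[0,0,0,0,0,0,0],[0,0,0,0,0,0,0],[0,0,0,0,0,0,0],[0,0,0,0,0,0,0],[0,0,0,0,0,0,0],[0,0,0,0,0,0,0],[0,0,0,0,0,0,0]],
])

```text
clock: 15.45
tool_pos: [0.5725, 0.126, 0.0847]
eef_rot: [0.72, 0.694, -0.0, 0.0]
contact_force: [0.1, -1.4, -0.3]
opening: 0.008
```

```bash
python3 -c "
from h import *
look(12,-.040,.02)"
```

```text
at [0.5725 0.126  0.0847] head 87.88 F [ 0.08 -1.41 -0.34] t 15.45 open 0.07
turn [-0.      0.0001 -0.0056] shift cm [ 2.402 -0.039 -0.033] n rows >= 1.0
a 0.015 pt at blade [0.5853 0.0135 0.1057] driver-down tilt 0.0052 head 87.60 n,res 60 0.17 11.31 55 0.22 8.63
plain end -0.17249999999999996
```

View pics/b12.png

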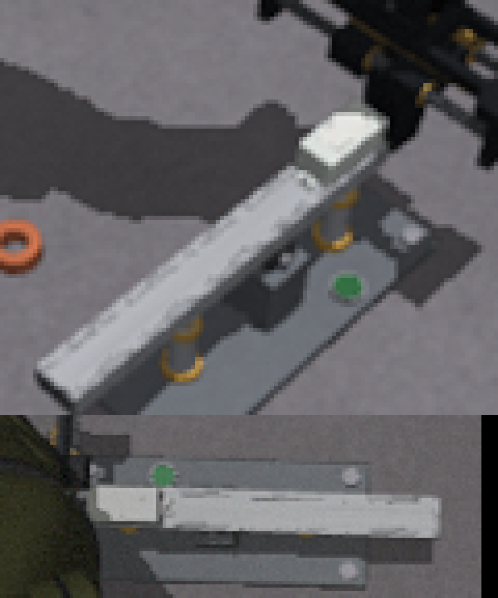

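Run:
```python
from h import *
for i in (12,0):
    s=load('s%d'%i if i else 'scene0');t=load('t%d'%i if i else 'top0')
    # base plate +x edge z=.014
    for (a,z,b0,b1) in((.05,.014,-.11,.08),):
        pp=[P(a,b,z) for b in(b0,b1)]
        r1=edge(s,*pp,w=3);r2=edge(t,*pp,w=3);p,d=line3(s,t,r1[0],r2[0]); print('base',np.round(p,4),'slope down %.4f'%(-d[2]/np.hypot(d[0],d[1])),np.degrees(np.arctan2(d[1],d[0])),r1[1:],r2[1:])
s=load('s12');t=load('t12')
for b0,b1 in((-125,60),(-125,0),(-60,60),(-110,50)): tilt(s,t,-.042,.005,b0,b1)
for b0,b1 in((-125,60),(-125,0),(-60,60),(-110,50)): tilt(load('s10'),load('t10'),-.033,.085,b0,b1)
# -x edge
for i,m,g in((12,-.042,.005),(10,-.033,.085),(0,0,.09)):
    s=load('s%d'%i if i else 'scene0');t=load('t%d'%i if i else 'top0')
    pp=[P(-.015,m+b*1e-3,.105-g*(m+b*1e-3)) for b in(-125,60)]
    r1=edge(s,*pp);r2=edge(t,*pp);p,d=line3(s,t,r1[0],r2[0]); print('-x',np.round(p,4),'%.4f'%(-d[2]/np.hypot(d[0],d[1])),np.degrees(np.arctan2(d[1],d[0])),r1[1:],r2[1:])
```

```text
base [0.6185 0.0135 0.0033] slope down -0.0064 88.05259885320747 (np.int64(52), np.float32(0.13668221), np.float64(8.219031872914421)) (np.int64(54), np.float32(0.22269991), np.float64(3.6490616366006208))
base [0.6185 0.0135 0.0034] slope down -0.0092 88.03462207560953 (np.int64(57), np.float32(0.13724923), np.float64(7.787999377399753)) (np.int64(55), np.float32(0.20449384), np.float64(3.0759383362487966))
a 0.015 pt at blade [0.5852 0.0135 0.1052] driver-down tilt 0.0090 head 87.60 n,res 60 0.17 11.18 56 0.21 8.72
a 0.015 pt at blade [0.5853 0.0135 0.1057] driver-down tilt 0.0081 head 87.60 n,res 60 0.17 10.79 53 0.2 8.49
a 0.015 pt at blade [0.5852 0.0135 0.1057] driver-down tilt -0.0062 head 87.45 n,res 60 0.19 10.97 58 0.17 8.77
a 0.015 pt at blade [0.5853 0.0135 0.1057] driver-down tilt 0.0100 head 87.66 n,res 60 0.17 11.0 55 0.21 8.75
a 0.015 pt at blade [0.5851 0.0135 0.1056] driver-down tilt 0.0842 head 87.61 n,res 60 0.16 10.51 57 0.18 8.84
a 0.015 pt at blade [0.5848 0.0135 0.1049] driver-down tilt 0.0879 head 87.72 n,res 60 0.14 10.2 55 0.18 8.74
a 0.015 pt at blade [0.5851 0.0135 0.1057] driver-down tilt 0.0856 head 87.70 n,res 60 0.16 10.54 58 0.17 7.84
a 0.015 pt at blade [0.5852 0.0135 0.1057] driver-down tilt 0.0786 head 87.38 n,res 60 0.15 10.75 55 0.18 8.46
-x [0.5543 0.0135 0.1055] 0.0155 87.73491768992723 (np.int64(59), np.float32(0.15452184), np.float64(8.057788365996245)) (np.int64(59), np.float32(0.22419457), np.float64(16.056467371401745))
-x [0.554  0.0135 0.1057] 0.0893 87.69352232072931 (np.int64(55), np.float32(0.13686563), np.float64(7.83926268450378)) (np.int64(58), np.float32(0.23541106), np.float64(14.579369612436025))
-x [0.5542 0.0135 0.1062] 0.0863 87.86016929424966 (np.int64(56), np.float32(0.14248644), np.float64(6.523623011898234)) (np.int64(55), np.float32(0.21289718), np.float64(12.465400845734031))
```

The level baseplate edge reads −0.007 rad, which is the camera bias. The true tilt is therefore about 0.015 rad, driver end still slightly down, so I'll push 1.5 mm more.

carry_out([
  [[0,0,0,-0.7,0,0,0],[0,0,0,-1.1,0,0,0],[0,0,0,-1.3,0,0,0],[0,0,0,-1.4,0,0,0],[0,0,0,-1.5,0,0,0],[0,0,0,-1.5,0,0,0],[0,0,0,-1.5,0,0,0],[0,0,0,-0.8,0,0,0],[0,0,0,0,0,0,0],[0,0,0,0,0,0,0]],
])

```text
clock: 16.38
tool_pos: [0.5725, 0.1285, 0.0848]
eef_rot: [0.719, 0.695, 0.001, -0.0]
contact_force: [-0.3, 0.7, -0.1]
opening: 0.002
```

carry_out([
  [[0,0,0,0,0,0,0],[0,0,0,0,0,0,0],[0,0,0,0,0,0,0],[0,0,0,0,0,0,0],[0,0,0,0,0,0,0],[0,0,0,0,0,0,0],[0,0,0,0,0,0,0],[0,0,0,0,0,0,0]],
])

```text
clock: 17.05
tool_pos: [0.5725, 0.1259, 0.0847]
eef_rot: [0.72, 0.694, -0.0, 0.0]
contact_force: [0.6, 0.8, 0.7]
opening: 0.005
```

```bash
cat >> h.py <<'E'
def tilts(s,t,m,g):
    o=[]
    for a in(.015,-.015):
        for b0,b1 in((-125,60),(-110,50),(-120,40)):
            pp=[P(a+.001,m+b*1e-3,.105-g*(m+b*1e-3)) for b in(b0,b1)]
            r1=edge(s,*pp);r2=edge(t,*pp);p,d=line3(s,t,r1[0],r2[0]); o.append(-d[2]/np.hypot(d[0],d[1]))
    print('tilts',np.round(o,4),'mean+.007: %.4f'%(np.mean(o)+.007))
E
python3 -c "
from h import *
look(13,-.0425,.0)
for i,m,g in((12,-.041,.01),(13,-.0425,0)): tilts(load('s%d'%i),load('t%d'%i),m,g)"
```

```text
at [0.5725 0.1259 0.0847] head 87.87 F [0.63 0.84 0.69] t 17.05 open 0.05
turn [-0.      0.0001 -0.0057] shift cm [ 2.408 -0.04  -0.03 ] n rows >= 1.0
a 0.015 pt at blade [0.5854 0.0135 0.1055] driver-down tilt -0.0190 head 87.57 n,res 60 0.19 11.0 53 0.18 9.12
plain end -0.16999999999999996
tilts [0.0056 0.0093 0.0116 0.0151 0.0098 0.0062] mean+.007: 0.0166
tilts [-0.0206 -0.0171 -0.0192 -0.0042 -0.0049 -0.0077] mean+.007: -0.0053
```

View pics/b13.png

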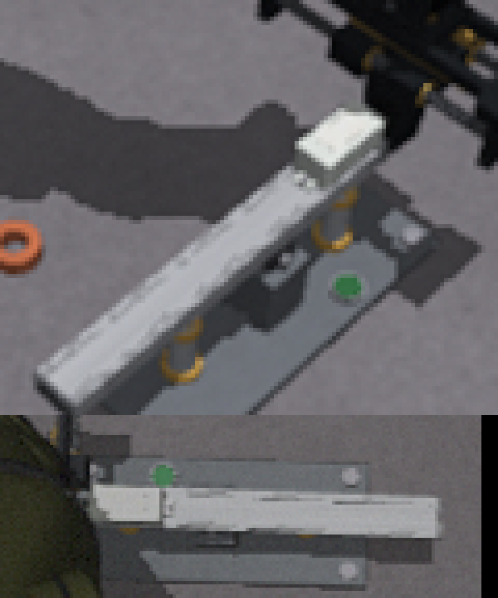

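Run:
```python
from h import *
t=load('t13');s=load('s13')
# bar edges in top at z=.103 at blade
for a in(.015,-.015):
    pp=[P(a+.001,b,.103) for b in(-.1,.03)]
    v=edge(t,*pp)[0]; n,o=plane(t,v); A=np.array([n,[0,1,0],[0,0,1]]); print('top',a,np.linalg.solve(A,[n@o,.0135,.103]))
    v=edge(s,*pp)[0]; n,o=plane(s,v); A=np.array([n,[0,1,0],[0,0,1]]); print('scene',a,np.linalg.solve(A,[n@o,.0135,.103]))
crop(s,265,140,315,190,12,'c13')
t0=load('top0');s0=load('scene0')
# clip measure in scene
crop(s0,130,220,165,255,16,'c14')
go(.441,-.337,.12,86)
```

```text
top 0.015 [0.58536484 0.0135     0.103     ]
scene 0.015 [0.58426394 0.0135     0.103     ]
top -0.015 [0.55442957 0.0135     0.103     ]
scene -0.015 [0.55297288 0.0135     0.103     ]
at [0.5725 0.126  0.0847] head 87.88 F [ 0.32 -0.11 -0.43] t 17.15 open 0.05
turn [0.0001 0.     0.0328] shift cm [-46.755 -11.431  -3.525] n rows >= 12.0
```

View pics/c13.png

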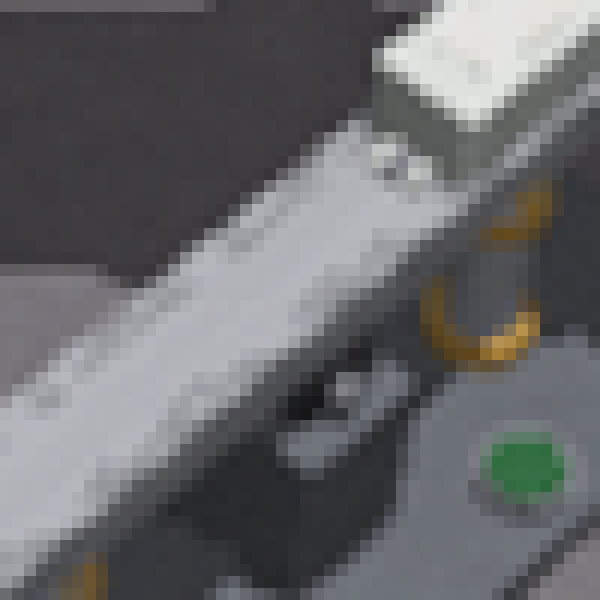

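View pics/c14.png

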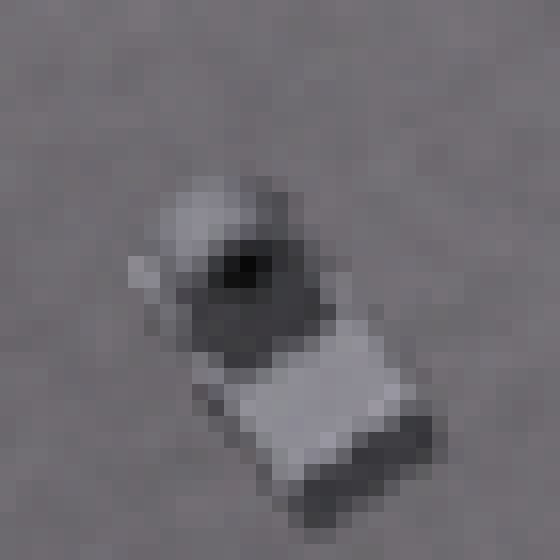

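Run:
```python
from h import *
s=load('scene0');t=load('top0')
f=lambda q:(q[0]/16+130-.5,q[1]/16+220-.5)
pts={'E1':(412,392,.018),'E2':(290,492,.018),'lugfootR':(328,322,.018),'lugfootL':(208,372,.018)}
for k,v in pts.items(): print(k,np.round(onz(s,*f(v[:2]),v[2]),4))
g=lambda q:(q[0]/8+300-.5,q[1]/8+200-.5)
for v in((316,206),(384,208),(376,342),(304,338)): print('top',np.round(onz(t,*g(v),.018),4))
```

```text
E1 [ 0.4626 -0.3296  0.018 ]
E2 [ 0.4625 -0.3509  0.018 ]
lugfootR [ 0.4449 -0.331   0.018 ]
lugfootL [ 0.4388 -0.3475  0.018 ]
top [ 0.4642 -0.3288  0.018 ]
top [ 0.4634 -0.3514  0.018 ]
top [ 0.4194 -0.3477  0.018 ]
top [ 0.4208 -0.3239  0.018 ]
```

carry_out([
  [[0,0,0,0.8,0,-2,0],[0,0,0,1,0,-6,0],[0,0,0,1,0,-10,0],[0,0,0,1,0,-14,2],[0,0,0,-1,0,-16.5,4],[0,0,0.01,-5,-1,-16.5,4],[0,0,0.01,-9,-2,-16.5,4],[0,0,0.02,-13,-3,-16.5,4],[0,0,0.03,-17,-4,-16.5,4],[0,0,0.04,-21,-5,-16.5,4]],
])

```text
clock: 17.98
tool_pos: [0.5139, -0.0837, 0.2499]
eef_rot: [0.734, 0.679, -0.0, 0.0]
contact_force: [0.8, -1.1, -0.5]
opening: 0.455
```

carry_out([
  [[0,0,0,-4,-1,0,4],[0,0,0,-8,-2,0,4],[0,0,0,-12,-3,0,4],[0,0,0,-16,-4,0,4],[0,0,0,-20,-5,0,4],[0,0,0,-23,-5.7,0,4],[0,0,0,-25,-6.2,0,4],[0,0,0,-25,-6.2,2,4],[0,0,0,-25,-6.2,6,4],[0,0,0,-25,-6.2,8,4]],
])

```text
clock: 18.82
tool_pos: [0.4322, -0.3268, 0.1673]
eef_rot: [0.734, 0.679, -0.0, -0.001]
contact_force: [0.2, 0.2, -0.4]
opening: 0.453
```

```bash
python3 -c "
from h import *
s=snap('scene','s14');t=snap('top','t14')
tilts(s,t,-.0425,0)
go(.4413,-.3383,.10,85.5)"
```

```text
tilts [-0.0209 -0.0175 -0.0218 -0.0061 -0.0045 -0.01  ] mean+.007: -0.0065
at [ 0.4313 -0.3255  0.1668] head 85.6 F [-1.49  0.71 -0.01] t 18.9167 open 4.01
turn [-0.0064 -0.0029  0.0017] shift cm [-1.216  1.135  6.674] n rows >= 2.0
```

Run:
```python
from h import *
def blob(im,u,v,w=4):
    g=im['pixels'].astype(float).mean(2)[v-w:v+w+1,u-w:u+w+1]; bg=np.median(g); m=np.clip(g-bg-12,0,None); yy,xx=np.mgrid[v-w:v+w+1,u-w:u+w+1]
    return (xx*m).sum()/m.sum(),(yy*m).sum()/m.sum()
def tri(s,t,a,b):
    o1,d1=ray(s,*a);o2,d2=ray(t,*b); A=np.array([d1,-d2]).T; k=np.linalg.lstsq(A,o2-o1,rcond=None)[0]; p,q=o1+k[0]*d1,o2+k[1]*d2; return (p+q)/2,np.linalg.norm(p-q)
for fs,ft in(('scene0','top0'),('s14','t14')):
    s,t=load(fs),load(ft); L=[]
    for a,b in(((270,215),(250,173)),((324,166),(171,171))):
        p,e=tri(s,t,blob(s,*a),blob(t,*b)); L.append(p); print(np.round(p,4),round(e,4))
    d=L[1]-L[0]; print('down slope %.4f'%(-d[2]/np.hypot(d[0],d[1])))
    for z,b0,b1 in((.014,-.11,.08),(.0,-.11,.08),(.014,-.1,.05),(0.014,-.05,.1)):
        pp=[P(.05,b,z) for b in(b0,b1)]
        r1=edge(s,*pp,w=3);r2=edge(t,*pp,w=3);p,d=line3(s,t,r1[0],r2[0]); print('base',np.round(p,4),'%.4f'%(-d[2]/np.hypot(d[0],d[1])))
s=load('s14');crop(s,225,120,345,215,6,'c15')
crop(load('t14'),310,200,380,270,8,'c16')
```

```text
[ 0.6037 -0.0944  0.0221] 0.0009
[0.6105 0.1151 0.0225] 0.0008
down slope -0.0017
base [0.6185 0.0135 0.0034] -0.0092
base [0.6185 0.0135 0.0035] -0.0121
base [0.6184 0.0135 0.003 ] -0.0003
base [0.6187 0.0135 0.004 ] 0.0112
[ 0.6037 -0.0944  0.0222] 0.0009
[0.6106 0.1151 0.0226] 0.0008
down slope -0.0021
base [0.6185 0.0135 0.0034] -0.0080
base [0.6186 0.0135 0.0039] -0.0095
base [0.6184 0.0135 0.0031] -0.0010
base [0.6187 0.0135 0.0039] 0.0075
```

View pics/c15.png

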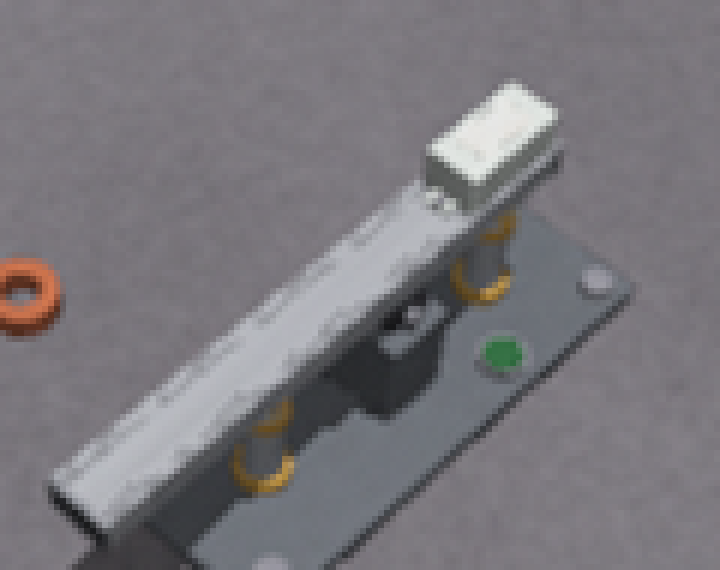

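```bash
python3 -c "
from h import *
crop(load('s14'),95,150,215,260,5,'c17')"
```

```text
(no output)
```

View pics/c17.png

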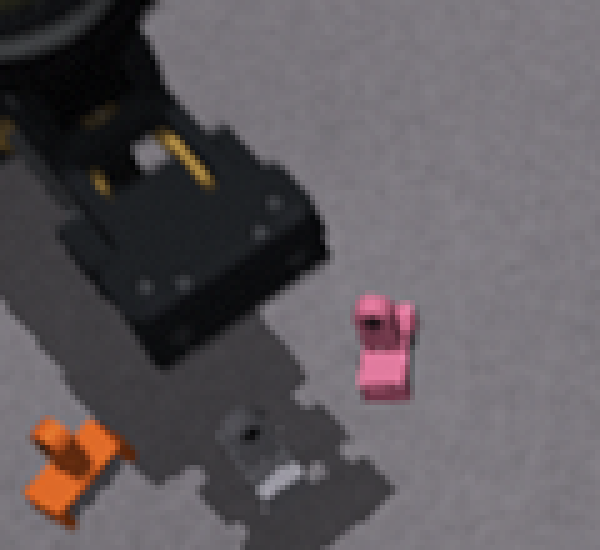

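Run:
```python
from h import *
def box(im,roi):
    u0,v0,u1,v1=roi; g=im['pixels'].astype(float).mean(2)[v0:v1,u0:u1]
    return g
# scene: plain end profile along bar; use phase correlation of the plain-end patch between frames & box patch
def shift(a,b,roi):
    u0,v0,u1,v1=roi; A=a['pixels'].astype(np.float32).mean(2)[v0:v1,u0:u1];B=b['pixels'].astype(np.float32).mean(2)[v0:v1,u0:u1]
    w=np.eye(2,3,dtype=np.float32); cc,w=cv2.findTransformECC(A,B,w,cv2.MOTION_TRANSLATION,(3,200,1e-6),None,3); return np.round(w[:,2],3),round(cc,3)
for i,j in(('10','11'),('11','12'),('12','13'),('13','14')):
    S=[load('s'+k) for k in(i,j)];T=[load('t'+k) for k in(i,j)]
    print(i,j,'top plain',shift(*T,(225,172,262,196)),'top box',shift(*T,(172,174,196,190)),'scene plain',shift(*S,(228,190,262,216)),'scene box',shift(*S,(294,134,318,152)))
```

```text
10 11 top plain (array([0.333, 0.042], dtype=float32), 0.983) top box (array([ 1.622, -0.047], dtype=float32), 0.986) scene plain (array([-1.631,  1.98 ], dtype=float32), 0.978) scene box (array([-1.069,  0.428], dtype=float32), 0.964)
11 12 top plain (array([-0.272,  0.242], dtype=float32), 0.975) top box (array([ 1.598, -0.071], dtype=float32), 0.978) scene plain (array([-1.073,  2.783], dtype=float32), 0.976) scene box (array([-0.802, -0.14 ], dtype=float32), 0.986)
12 13 top plain (array([-0.068, -0.053], dtype=float32), 0.989) top box (array([ 0.25, -0.04], dtype=float32), 0.956) scene plain (array([-0.266,  1.155], dtype=float32), 0.983) scene box (array([-0.347, -0.029], dtype=float32), 0.982)
13 14 top plain (array([0.024, 0.006], dtype=float32), 1.0) top box (array([-0.098,  0.137], dtype=float32), 0.918) scene plain (array([-0.247,  0.3  ], dtype=float32), 0.987) scene box (array([ 0.363, -0.568], dtype=float32), 0.909)
```

Run:
```python
from h import *
s=load('s12')
def J(p):
    p=np.array(p); return np.array([proj(s,p+np.r_[YD*1e-3,0])[0]-proj(s,p)[0],proj(s,p+np.r_[0,0,1e-3])[0]-proj(s,p)[0]]).T
for nm,pl,bx in(('10-11',(-1.631,1.98),(-1.069,.428)),('11-12',(-1.073,2.783),(-.802,-.14)),('12-13',(-.266,1.155),(-.347,-.029))):
    a=np.linalg.solve(J(P(0,-.165,.1)),pl); b=np.linalg.solve(J(P(0,.06,.12)),bx); print(nm,'plain dy,dz mm',a.round(2),'box',b.round(2),'dtilt',((b[1]-a[1])/225).round(4))
```

```text
10-11 plain dy,dz mm [-5.08 -2.45] box [-4.37  1.88] dtilt 0.0192
11-12 plain dy,dz mm [-3.61 -7.38] box [-3.65  3.34] dtilt 0.0476
12-13 plain dy,dz mm [-0.98 -3.64] box [-1.55  1.31] dtilt 0.022
```

The bar is level within the measurement (−0.006 ± 0.01 rad), and the pixel shifts agree: it moved 1.2 mm as the last 0.02 rad of tilt went away. Now the clip. The gripper is above the grey one at scene (145,240), with the orange and pink ones clear of it.

carry_out([
  [[-0.006,-0.003,0,-0.6,0.6,2,4],[-0.006,-0.003,0,-1.2,1.1,4,4],[-0.006,-0.003,0,-1.2,1.1,6.7,4],[-0.006,-0.003,0,-1.2,1.1,6.7,4],[-0.006,-0.003,0,-1.2,1.1,6.7,4],[-0.006,-0.003,0,-1.2,1.1,6.7,4]],
])

```text
clock: 19.42
tool_pos: [0.4448, -0.3394, 0.1045]
eef_rot: [0.734, 0.68, 0.001, 0.004]
contact_force: [-0.1, -0.9, 0.5]
opening: 0.449
```

```bash
python3 -c "
from h import *
s=snap('scene','s15')
crop(s,95,170,215,270,5,'c18')
go(.4413,-.3383,.032,85.5)"
```

```text
at [ 0.4449 -0.3396  0.1047] head 85.6 F [-0.34  0.68 -0.07] t 19.4667 open 3.99
turn [0.0087 0.0043 0.0018] shift cm [ 0.13  -0.434  7.27 ] n rows >= 2.0
```

View pics/c18.png

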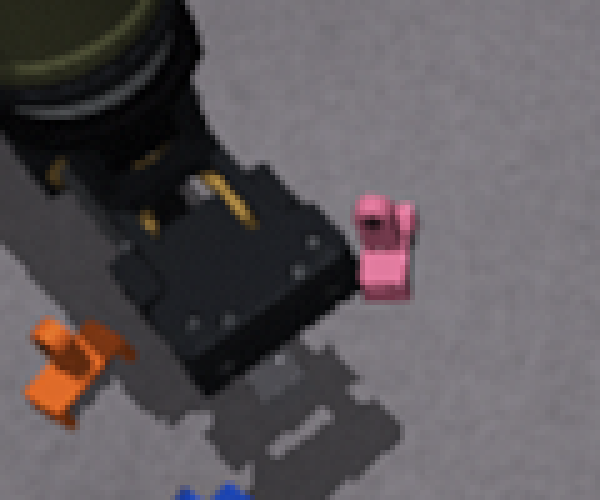

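carry_out([
  [[0.007,0.004,0,0.1,-0.4,1,4],[0.007,0.004,0,0.1,-0.4,3,4],[0.007,0.004,0,0.1,-0.4,5,4],[0.007,0.004,0,0.1,-0.4,6.3,4],[0.007,0.004,0,0.1,-0.4,6.9,4],[0.007,0.004,0,0.1,-0.4,7.2,4],[0.007,0.004,0,0.1,-0.4,7.2,4],[0.007,0.004,0,0.1,-0.4,7.2,4]],
])

```text
clock: 20.13
tool_pos: [0.4407, -0.3385, 0.0314]
eef_rot: [0.734, 0.679, 0.0, -0.0]
contact_force: [-0.0, -0.9, 0.8]
opening: 0.452
```

```bash
python3 -c "
from h import *
go(.4413,-.3383,.032,85.5)"
```

```text
at [ 0.4407 -0.3385  0.0314] head 85.59 F [-0.01 -0.91  0.84] t 20.1333 open 3.98
turn [-0.     -0.0005  0.0015] shift cm [ 0.022  0.062 -0.062] n rows >= 1.0
```

carry_out([
  [[0,0,0,0,0,0,2.5],[0,0,0,0,0,0,1.6],[0,0,0,0,0,0,1.2],[0,0,0,0,0,0,0.9],[0,0,0,0,0,0,0.5],[0,0,0,0,0,0,0.5],[0,0,0,0,0,0,0.5],[0,0,0,0,0,0,0.5]],
], force=15)

```text
clock: 20.8
tool_pos: [0.4405, -0.3384, 0.031]
eef_rot: [0.734, 0.679, 0.0, -0.0]
contact_force: [-0.3, -0.4, 3.6]
opening: 0.112
```

carry_out([
  [[0,0,0,0,0,-0.5,0.5],[0,0,0,0,0,-2,0.5],[0,0,0,0,0,-5,0.5],[0,0,0,0,0,-9,0.5],[0,0,0,0,0,-13,0.5],[0,0,0,0,0,-16,0.5],[0,0,0,0,0,-18,0.5],[0,0,0,0,0,-18,0.5]],
])

```text
clock: 21.47
tool_pos: [0.4425, -0.3394, 0.2151]
eef_rot: [0.734, 0.679, 0.001, 0.003]
contact_force: [1.3, -0.1, -0.5]
opening: 0.118
```

```bash
python3 -c "
from h import *
s=snap('scene','s16');t=snap('top','t16')
p=r.get_state()['tool_pos'];u,v=proj(s,p)[0].astype(int);print(u,v,proj(t,p))
crop(s,max(u-50,0),v-45,u+50,v+45,6,'c19')
tilts(s,t,-.0425,0)
go(.5693,.0135,.21,87.6)"
```

```text
119 193 [[363.68630399 237.0140157 ]]
tilts [-0.0214 -0.0132 -0.0157 -0.0049 -0.0035 -0.0046] mean+.007: -0.0035
at [ 0.4401 -0.3386  0.211 ] head 85.57 F [-0.42 -0.64 -0.89] t 21.5667 open 0.95
turn [-0.0007 -0.0003 -0.0354] shift cm [36.101 10.158  0.103] n rows >= 9.0
```

View pics/c19.png

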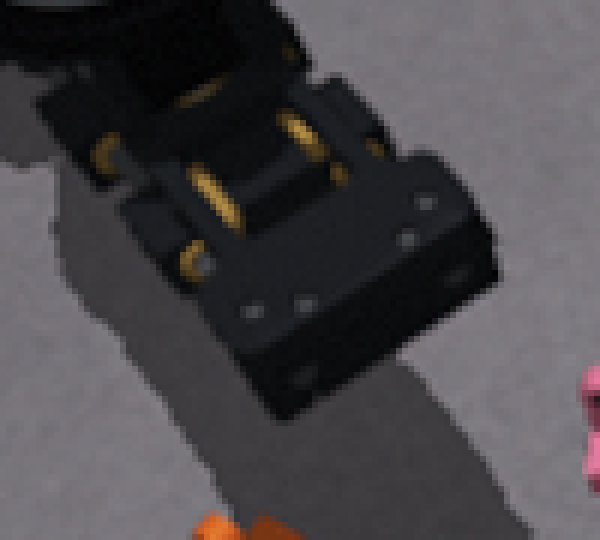

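Run:
```python
from h import *
for nm,roi in(('s14',(225,120,345,215)),('t14',(145,160,275,215))):
    im=load(nm);u0,v0,u1,v1=roi
    h=cv2.cvtColor(im['pixels'],cv2.COLOR_RGB2HSV)[v0:v1,u0:u1]; m=((h[...,0]>12)&(h[...,0]<32)&(h[...,1]>90)).astype(np.uint8)
    n,l,st,c=cv2.connectedComponentsWithStats(m,connectivity=8)
    for k in range(1,n):
        if st[k,4]>2: print(nm,st[k]+[u0,v0,0,0,0],np.round(c[k]+[u0,v0],2))
```

```text
s14 [305 156   6   4  13] [308.15 157.69]
s14 [300 164  10   7  30] [304.17 167.47]
s14 [267 187   7   6  17] [270.65 189.76]
s14 [264 195  10   7  32] [268.34 198.94]
t14 [181 189   6   2   8] [183.5  189.25]
t14 [235 191   5   1   5] [237. 191.]
```

carry_out([
  [[0,0,-0.003,3.6,1,0,0.5],[0,0,-0.006,7.2,2,0,0.5],[0,0,-0.01,10.8,3,0,0.5],[0,0,-0.014,14.4,4,0,0.5],[0,0,-0.018,18,5,0,0.5],[0,0,-0.022,21.6,6,0,0.5],[0,0,-0.026,25.2,7.1,0,0.5],[0,0,-0.03,28.8,8.1,0,0.5],[0,0,-0.035,32,9.2,0,0.5],[0,0,-0.035,34.5,9.8,0,0.5]],
])

```text
clock: 22.4
tool_pos: [0.5645, 0.0016, 0.209]
eef_rot: [0.721, 0.693, -0.0, -0.002]
contact_force: [1.6, 0.4, -0.2]
opening: 0.112
```

```bash
python3 -c "
from h import *
go(.5695,.012,.21,87.6)"
```

```text
at [0.5645 0.0016 0.209 ] head 87.79 F [ 1.6   0.39 -0.22] t 22.4 open 0.99
turn [-0.0037 -0.0022  0.0033] shift cm [ 1.059  0.457 -0.098] n rows >= 1.0
```

Run:
```python
from h import *
s=load('s14');t=load('t14')
def go2(im,a,b,nm):
    for z in(.02,.03,.05,.06,.07,.08,.09):
        p,q=onz(im,*a,z),onz(im,*b,z); L=np.linalg.norm(p-q); m=(p+q)/2
        # y on axis at bar centre x along stand (project to a=0)
        rel=(m[:2]-C); print(nm,z,'L %.4f'%L,'mid',np.round(m[:2],4),'along-y offset from C %.4f'%(rel@YD))
go2(s,(304.17,167.47),(268.34,198.94),'lower');go2(s,(308.15,157.69),(270.65,189.76),'upper');go2(t,(183.5,189.25),(237,191),'top')
```

```text
lower 0.02 L 0.1390 mid [0.572  0.0072] along-y offset from C -0.0062
lower 0.03 L 0.1371 mid [0.5761 0.0012] along-y offset from C -0.0121
lower 0.05 L 0.1333 mid [ 0.5842 -0.0108] along-y offset from C -0.0238
lower 0.06 L 0.1314 mid [ 0.5883 -0.0168] along-y offset from C -0.0297
lower 0.07 L 0.1295 mid [ 0.5923 -0.0228] along-y offset from C -0.0355
lower 0.08 L 0.1276 mid [ 0.5964 -0.0288] along-y offset from C -0.0414
lower 0.09 L 0.1257 mid [ 0.6005 -0.0348] along-y offset from C -0.0473
upper 0.02 L 0.1481 mid [0.5584 0.0364] along-y offset from C 0.0226
upper 0.03 L 0.1461 mid [0.5626 0.03  ] along-y offset from C 0.0163
upper 0.05 L 0.1420 mid [0.5711 0.0172] along-y offset from C 0.0038
upper 0.06 L 0.1400 mid [0.5754 0.0108] along-y offset from C -0.0025
upper 0.07 L 0.1380 mid [0.5796 0.0044] along-y offset from C -0.0088
upper 0.08 L 0.1360 mid [ 0.5839 -0.002 ] along-y offset from C -0.0150
upper 0.09 L 0.1339 mid [ 0.5881 -0.0084] along-y offset from C -0.0213
top 0.02 L 0.1412 mid [0.5588 0.0116] along-y offset from C -0.0022
top 0.03 L 0.1399 mid [0.558  0.0108] along-y offset from C -0.0031
top 0.05 L 0.1373 mid [0.5564 0.009 ] along-y offset from C -0.0049
top 0.06 L 0.1360 mid [0.5557 0.0081] along-y offset from C -0.0058
top 0.07 L 0.1347 mid [0.5549 0.0073] along-y offset from C -0.0067
top 0.08 L 0.1334 mid [0.5541 0.0064] along-y offset from C -0.0076
top 0.09 L 0.1321 mid [0.5533 0.0055] along-y offset from C -0.0085
```

carry_out([
  [[0,0,0.001,0.4,0.2,1,0.5],[0,0,0.001,0.4,0.2,3,0.5],[0,0,0.001,0.4,0.2,5,0.5],[0,0,0.001,0.4,0.2,6,0.5],[0,0,0.001,0.4,0.2,6.3,0.5],[0,0,0.001,0.4,0.2,6.3,0.5],[0,0,0.001,0.4,0.2,6.3,0.5]],
])

```text
clock: 22.98
tool_pos: [0.5668, 0.0017, 0.148]
eef_rot: [0.722, 0.692, -0.0, -0.001]
contact_force: [0.2, 0.2, -0.2]
opening: 0.111
```

```bash
python3 -c "
from h import *
go(.5697,.012,.120,87.6)
s=snap('scene','s17');t=snap('top','t17')
crop(s,240,100,350,200,6,'c20'); tilts(s,t,-.0425,0)"
```

```text
at [0.5668 0.0017 0.148 ] head 87.51 F [ 0.2   0.16 -0.22] t 22.9833 open 0.98
turn [-0.0011 -0.0009 -0.0016] shift cm [1.044 0.245 2.799] n rows >= 1.0
tilts [ 0.0163  0.0242 -0.0014 -0.0113  0.0419 -0.007 ] mean+.007: 0.0174
```

View pics/c20.png

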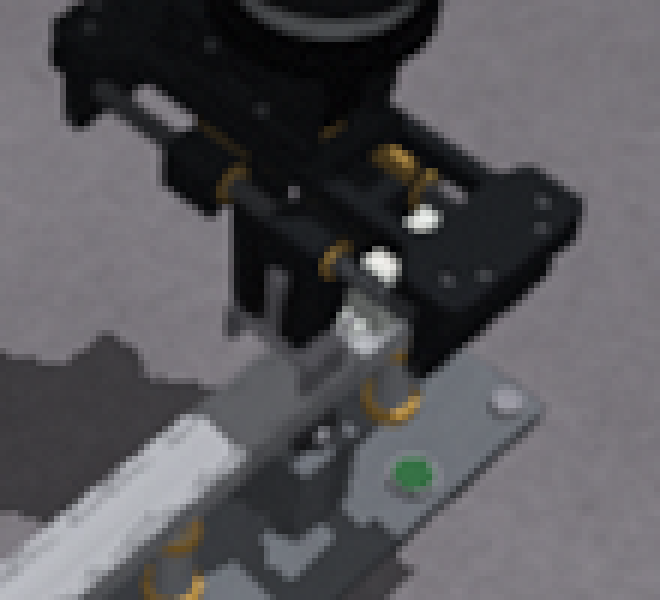

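carry_out([
  [[0,0,0,0.4,0.1,0,0.5],[0,0,0,0.8,0.2,0,0.5],[0,0,0,1.0,0.25,0.2,0.5],[0,0,0,1.0,0.25,0.3,0.5],[0,0,0,1.0,0.25,0.3,0.5],[0,0,0,1.0,0.25,0.3,0.5],[0,0,0,1.0,0.25,0.3,0.5],[0,0,0,1.0,0.25,0.3,0.5]],
])

```text
clock: 23.75
tool_pos: [0.5697, 0.0117, 0.1449]
eef_rot: [0.722, 0.692, -0.0, -0.001]
contact_force: [0.3, -1.2, 0.3]
opening: 0.115
```

```bash
python3 -c "
from h import *
go(.5693,.0118,.120,87.6)
s=snap('scene','s18');t=snap('top','t18')
crop(s,250,115,320,185,10,'c21')
crop(t,185,160,245,210,12,'c22')
print(proj(s,P(0,0,.1)),proj(s,P(.022,.011,.13)),proj(s,P(.022,-.011,.13)))"
```

```text
at [0.5697 0.0117 0.1449] head 87.53 F [ 0.3  -1.21  0.34] t 23.75 open 1.02
turn [-0.001  -0.0008 -0.0013] shift cm [ 0.006 -0.035  2.492] n rows >= 1.0
[[290.08650334 160.97061647]] [[301.46631049 155.36148661]] [[295.19381049 160.59915132]]
```

View pics/c21.png

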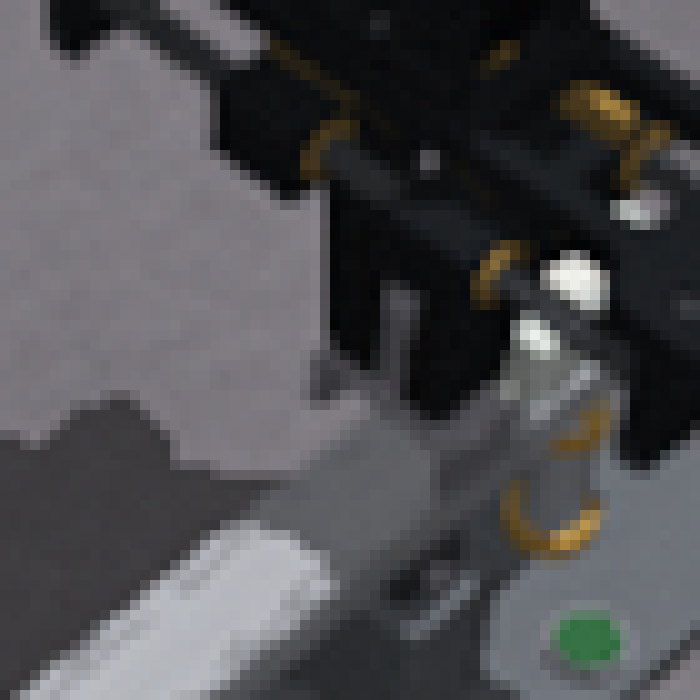

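View pics/c22.png

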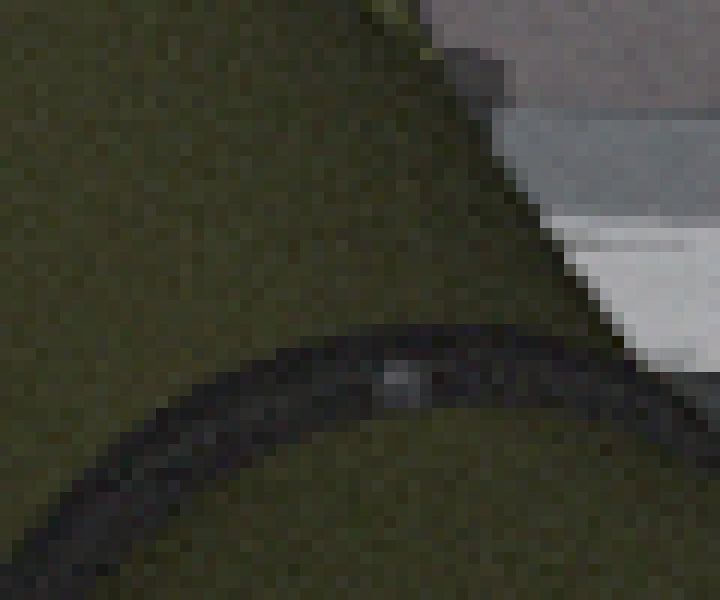

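Run:
```python
from h import *
s=load('s18')
im=cv2.resize(np.ascontiguousarray(s['pixels'][115:185,250:320,::-1]),None,fx=10,fy=10,interpolation=0)
im=cv2.convertScaleAbs(im,alpha=1.8,beta=20)
Y=np.array([np.cos(np.radians(87.55)),np.sin(np.radians(87.55))]);X=np.array([Y[1],-Y[0]])
c=np.array([.5697,.0119])
z0=.1449-.031
def q(a,b,z):
    u=proj(s,np.r_[c+X*a+Y*b,z0+z])[0]; return tuple(((u-[250,115]+.5)*10).astype(int))
out=[(-.022,0),(-.0175,0),(-.0175,.014),(.0175,.014),(.0175,0),(.022,0),(.022,.018),(.005,.018),(.005,.03),(-.005,.03),(-.005,.018),(-.022,.018)]
pts=[q(a,-.011,z) for a,z in out]
for p in pts: cv2.circle(im,p,3,(0,0,255),-1)
for b in(-.011,.011): cv2.circle(im,q(.022,b,0),4,(0,255,0),-1)
cv2.imwrite('pics/c23.png',im)
```

```text
(no output)
```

View pics/c23.png

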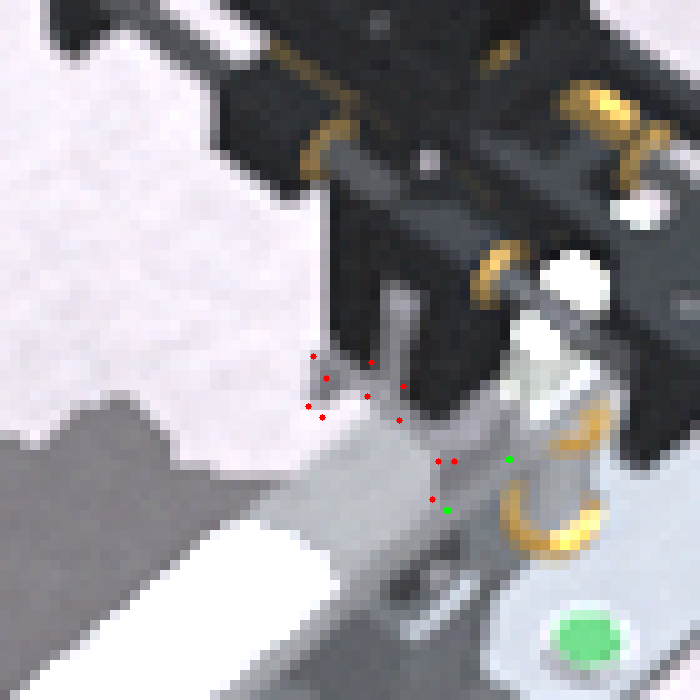

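Run:
```python
from h import *
s=load('s18'); p=np.array([.57,.012,.13])
J=np.array([proj(s,p+1e-3*np.eye(3)[k])[0]-proj(s,p)[0] for k in range(3)]).T; print(J.round(3))
for d in((1,0),(1.2,.2),(.8,-.2)): print(d,np.linalg.solve(J[:,:2],d).round(2))
crop(s,275,140,312,182,16,'c24')
im=cv2.imread('pics/c24.png');cv2.imwrite('pics/c24.png',cv2.convertScaleAbs(im,alpha=1.7,beta=20))
```

```text
[[ 0.332  0.276  0.037]
 [ 0.226 -0.241 -0.281]]
(1, 0) [1.69 1.59]
(1.2, 0.2) [2.42 1.44]
(0.8, -0.2) [0.97 1.74]
```

View pics/c24.png

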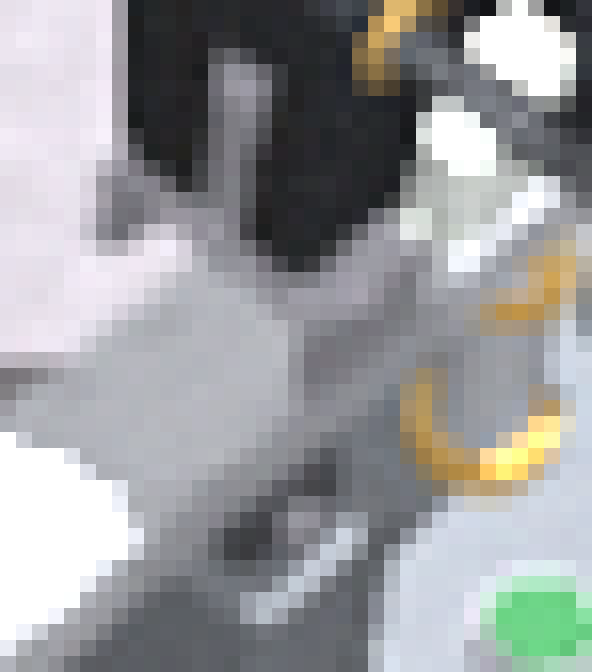

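Both cheeks in the scene view match the expected clip position within about 0.5 px. The bar centre averages x ≈ 0.569, so I'll shift −0.7 mm in x and start down.

carry_out([
  [[0,0,0,0.05,-0.07,0.3,0.5],[0,0,0,0.05,-0.07,0.7,0.5],[0,0,0,0.05,-0.07,1.0,0.5],[0,0,0,0.05,-0.07,1.2,0.5],[0,0,0,0.05,-0.07,1.4,0.5],[0,0,0,0.05,-0.07,1.6,0.5],[0,0,0,0.05,-0.07,1.7,0.5],[0,0,0,0.05,-0.07,1.7,0.5]],
])

```text
clock: 24.52
tool_pos: [0.5689, 0.0124, 0.1277]
eef_rot: [0.722, 0.692, -0.0, -0.001]
contact_force: [-0.2, -0.9, -0.8]
opening: 0.115
```

```bash
python3 -c "
from h import *
go(.569,.0122,.120,87.6)
s=snap('scene','s19')
crop(s,275,140,312,182,14,'c25')
im=cv2.imread('pics/c25.png');cv2.imwrite('pics/c25.png',cv2.convertScaleAbs(im,alpha=1.7,beta=20))
go(.569,.0122,.120,87.6)"
```

```text
at [0.5689 0.0124 0.1277] head 87.54 F [-0.19 -0.91 -0.83] t 24.5167 open 1.01
turn [-0.0013 -0.0009 -0.0011] shift cm [-0.02   0.01   0.768] n rows >= 1.0
at [0.569  0.0124 0.1278] head 87.54 F [-0.24  0.63 -0.62] t 24.5667 open 0.98
turn [-0.0011 -0.001  -0.0011] shift cm [-0.025  0.003  0.784] n rows >= 1.0
```

View pics/c25.png

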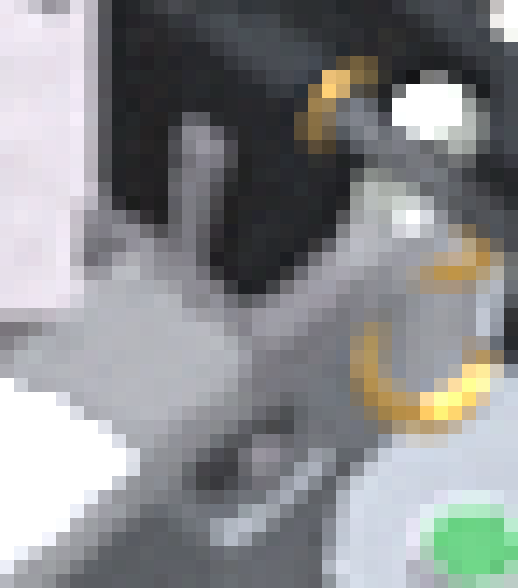

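No contact force with the feet about 6 mm below the bar top, so the clip is straddling. I'll lower the rest of the way gently.

carry_out([
  [[0,0,0,0,0,0.15,0.5],[0,0,0,0,0,0.3,0.5],[0,0,0,0,0,0.42,0.5],[0,0,0,0,0,0.52,0.5],[0,0,0,0,0,0.6,0.5],[0,0,0,0,0,0.66,0.5],[0,0,0,0,0,0.7,0.5],[0,0,0,0,0,0.7,0.5],[0,0,0,0,0,0.7,0.5]],
])

```text
clock: 25.32
tool_pos: [0.5691, 0.0124, 0.121]
eef_rot: [0.722, 0.692, 0.0, -0.001]
contact_force: [0.0, -0.1, -0.5]
opening: 0.11
```

```bash
python3 -c "
from h import *
for i in range(3): go(.569,.0122,.120,87.6)
r.snapshot('scene')
go(.569,.0122,.120,87.6)"
```

```text
at [0.5691 0.0124 0.121 ] head 87.54 F [ 0.01 -0.05 -0.54] t 25.3167 open 0.97
turn [-0.0008 -0.001  -0.0011] shift cm [-0.023 -0.005  0.098] n rows >= 1.0
at [0.5691 0.0124 0.121 ] head 87.54 F [ 0.01 -0.05 -0.54] t 25.3167 open 0.97
turn [-0.0008 -0.001  -0.0011] shift cm [-0.023 -0.005  0.098] n rows >= 1.0
at [0.5691 0.0124 0.121 ] head 87.54 F [ 0.01 -0.05 -0.54] t 25.3167 open 0.97
turn [-0.0008 -0.001  -0.0011] shift cm [-0.023 -0.005  0.098] n rows >= 1.0
at [0.5691 0.0124 0.121 ] head 87.54 F [ 0.03 -0.7  -0.69] t 25.3667 open 1.0
turn [-0.0008 -0.001  -0.0011] shift cm [-0.024 -0.006  0.099] n rows >= 1.0
```

carry_out([
  [[0,0,0,0,0,0.03,0.5],[0,0,0,0,0,0.06,0.5],[0,0,0,0,0,0.08,0.5],[0,0,0,0,0,0.08,0.5],[0,0,0,0,0,0.08,0.5]],
])

```text
clock: 25.78
tool_pos: [0.569, 0.0124, 0.1201]
eef_rot: [0.722, 0.692, 0.0, -0.001]
contact_force: [0.8, -0.2, -0.6]
opening: 0.106
```

carry_out([
  [[0,0,0,0,0,0.03,0.5],[0,0,0,0,0,0.05,0.5],[0,0,0,0,0,0.05,0.5]],
])

```text
clock: 26.03
tool_pos: [0.5691, 0.0125, 0.1199]
eef_rot: [0.722, 0.692, 0.0, -0.001]
contact_force: [-0.4, -0.5, 3.1]
opening: 0.11
```

Contact at TCP z 0.1199 with 3 N; I expected 0.120. Now release and raise straight up.

carry_out([
  [[0,0,0,0,0,-0.02,1.0],[0,0,0,0,0,-0.02,1.2],[0,0,0,0,0,-0.02,1.6],[0,0,0,0,0,-0.02,2.2],[0,0,0,0,0,-0.02,3.0],[0,0,0,0,0,-0.02,3.5],[0,0,0,0,0,-0.02,3.5],[0,0,0,0,0,-0.02,3.5]],
])

```text
clock: 26.7
tool_pos: [0.569, 0.0124, 0.1198]
eef_rot: [0.722, 0.692, 0.0, -0.001]
contact_force: [-0.0, 0.3, -0.3]
opening: 0.398
```

carry_out([
  [[0,0,0,0,0,-1,3.5],[0,0,0,0,0,-3,3.5],[0,0,0,0,0,-6,3.5],[0,0,0,0,0,-10,3.5],[0,0,0,-3,0,-12,3.5],[0,0,0,-7,-1,-12,3.5],[0,0,0,-11,-2,-12,3.5],[0,0,0,-15,-3,-12,3.5],[0,0,0,-19,-4,-12,3.5],[0,0,0,-23,-5,-12,3.5]],
])

```text
clock: 27.53
tool_pos: [0.5084, -0.2171, 0.2406]
eef_rot: [0.722, 0.692, 0.0, -0.0]
contact_force: [0.7, -0.6, -0.1]
opening: 0.399
```

carry_out([
  [[0,0,0,-4,-1,0,3.5],[0,0,0,-8,-2,0,3.5],[0,0,0,-10,-3,0,3.5],[0,0,0,-10,-3,0,3.5],[0,0,0,-10,-3,0,3.5],[0,0,0,-10,-3,0,3.5],[0,0,0,-10,-3,0,3.5],[0,0,0,-10,-3,0,3.5]],
])

```text
clock: 28.2
tool_pos: [0.476, -0.3121, 0.24]
eef_rot: [0.721, 0.693, 0.0, -0.001]
contact_force: [-0.0, 0.5, -0.9]
opening: 0.396
```

```bash
python3 -c "
from h import *
go(.569,.0122,.120,87.6)
s,t=both(20); tilts(s,t,-.0425,0)
crop(s,225,110,345,210,6,'c26'); crop(t,160,165,270,210,7,'c27')"
```

```text
at [ 0.476  -0.3121  0.24  ] head 87.73 F [-0.03  0.46 -0.93] t 28.2 open 3.49
turn [-0.0002 -0.0016  0.0022] shift cm [32.756  8.006 12.05 ] n rows >= 9.0
tilts [-0.0084  0.0015  0.0003 -0.0012 -0.0033 -0.002 ] mean+.007: 0.0048
```

View pics/c26.png

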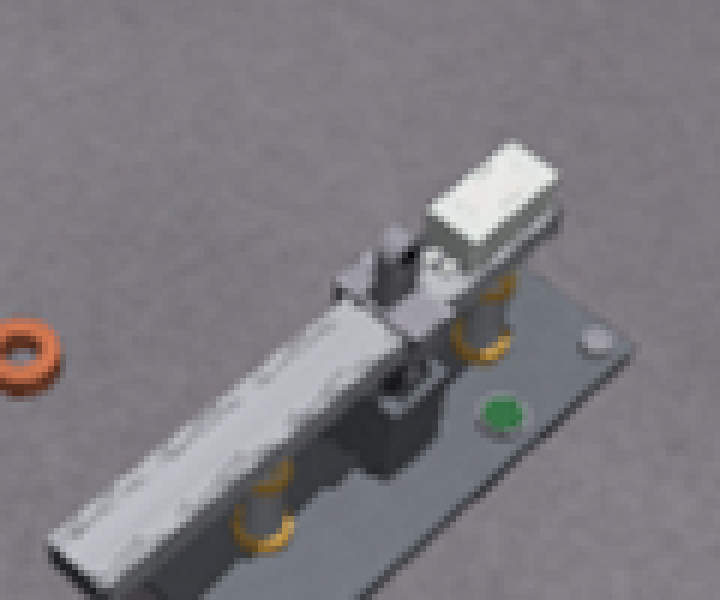

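View pics/c27.png

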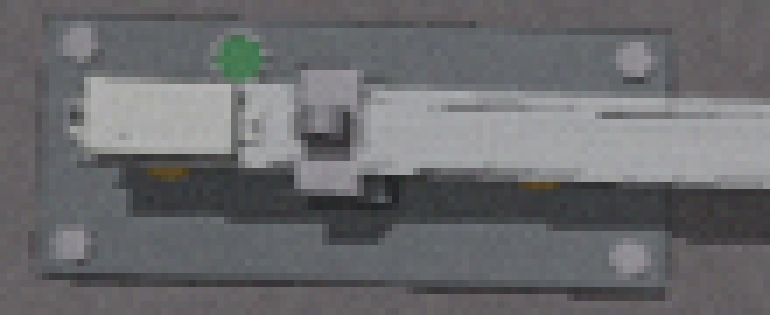

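Run:
```python
from h import *
def tl(f,m=-.0425):
    s,t=load('s'+f),load('t'+f);o=[]
    for a in(.016,-.014):
        for b0,b1 in((-125,22),(-118,22),(-120,15)):
            pp=[P(a,m+b*1e-3,.105) for b in(b0,b1)]
            r1=edge(s,*pp);r2=edge(t,*pp);p,d=line3(s,t,r1[0],r2[0]); o.append(-d[2]/np.hypot(d[0],d[1]))
    print(f,np.round(o,4),np.mean(o).round(4))
for f in('12','13','14','16','20'): tl(f)
t=load('t20');s=load('s20')
def shift(a,b,roi):
    u0,v0,u1,v1=roi; A=a['pixels'].astype(np.float32).mean(2)[v0:v1,u0:u1];B=b['pixels'].astype(np.float32).mean(2)[v0:v1,u0:u1]
    w=np.eye(2,3,dtype=np.float32); cc,w=cv2.findTransformECC(A,B,w,cv2.MOTION_TRANSLATION,(3,200,1e-6),None,3); return np.round(w[:,2],3),round(cc,3)
for k in('14','16'):
    print(k,shift(load('s'+k),s,(228,190,262,216)),shift(load('s'+k),s,(294,130,318,150)),shift(load('t'+k),t,(225,172,262,196)),shift(load('t'+k),t,(170,174,194,190)))
g=lambda q:(q[0]/7+160-.5,q[1]/7+165-.5)
for q in((299,70),(360,70),(362,192),(299,190)): print(np.round(onz(t,*g(q),.107),4))
# scene clip plate corners in c26
f=lambda q:(q[0]/6+225-.5,q[1]/6+110-.5)
for n,q,z in(('E-x,-y',(335,287),.107),('E+x,-y',(410,335),.107),('E+x,+y',(458,300),.107)): print(n,np.round(onz(s,*f(q),z),4))
crop(s,275,140,312,182,14,'c28')
```

```text
12 [ 0.0244  0.0239  0.0277  0.004  -0.0004  0.    ] 0.0133
13 [-0.0141 -0.0066 -0.0135 -0.0093 -0.0081 -0.0069] -0.0097
14 [-0.0163 -0.0116 -0.0134 -0.0101 -0.0107 -0.0094] -0.0119
16 [-0.0083 -0.0095 -0.0097 -0.0044 -0.0085 -0.0058] -0.0077
20 [ 0.0003 -0.0003  0.0008 -0.0041 -0.0065 -0.008 ] -0.003
14 (array([-0.151,  0.045], dtype=float32), 0.996) (array([0.006, 0.018], dtype=float32), 0.999) (array([ 0.04 , -0.021], dtype=float32), 0.999) (array([0.078, 0.021], dtype=float32), 0.997)
16 (array([-0.144,  0.066], dtype=float32), 0.995) (array([0.03 , 0.026], dtype=float32), 0.999) (array([-0.009, -0.008], dtype=float32), 0.999) (array([0.089, 0.017], dtype=float32), 0.997)
[0.5903 0.0237 0.107 ]
[0.5902 0.0026 0.107 ]
[0.5476 0.0017 0.107 ]
[0.5484 0.0236 0.107 ]
E-x,-y [0.5481 0.0014 0.107 ]
E+x,-y [0.5854 0.003  0.107 ]
E+x,+y [0.588  0.0296 0.107 ]
```

View pics/c28.png

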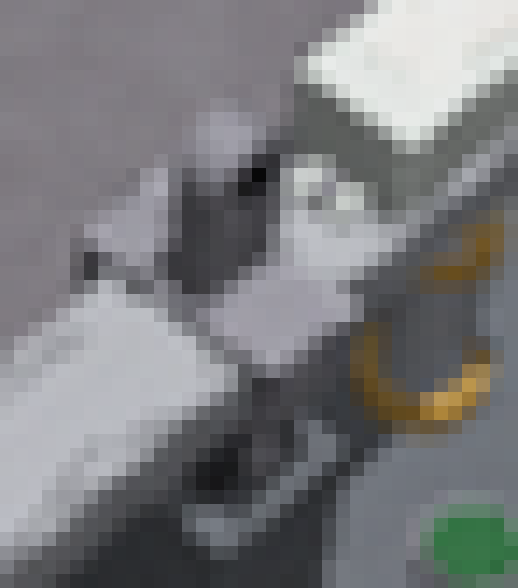

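The bar patches shifted by no more than 0.15 px when the clip was set, so the bar stayed put and level. The clip centre measures y = 0.0129 against the knife at about 0.012 in the same camera. Handing in.

```bash
python3 -c "
from h import *
s,t=both(21)
print(np.abs(s['pixels'][120:215,225:345].astype(int)-load('s20')['pixels'][120:215,225:345]).mean())
print(r.finish_job(), r.get_state()['clock'])"
```

```text
0.7539181286549708
the job is handed in; nothing more can be done
the job is handed in; nothing more can be done
```

The bar is balanced level on the knife edge with the steel clip seated astride it. I handed the job in at about 28 s of the 72 s allowed; no verdict was reported.

**Sliding the bar:** I pushed it about 42 mm along the edge from the driver end, in short steps, letting go after each one to read the tilt.

**Last checks:**
- **Level:** The two-camera tilt reads −0.003 to −0.012 rad. The cameras' own bias is −0.002 to −0.009 rad, so this is level within the error, which is about ±0.01 rad. The bar ended at the near side of the balance band rather than its exact middle. Placing the clip did not move it (0.15 px at most).
- **Seating:** The clip met the bar at TCP z 0.1199 m, where I expected 0.120 m, with about 3 N. It stood upright when I let go.
- **Over the knife edge:** The top camera puts the clip centre at y = 0.013 m and the blade at about 0.012 m, so it is within about 1 mm. The scene camera placed the blade less consistently, between 0.011 and 0.015 m, so I relied more on the top view and the robot's own position.
- **Other things:** The arm did not come down on the coloured clips, bracket, choke or transformer, but I took no before-and-after measurement of them.

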